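Refit the chiller's air filter and lock its grille lid

ROBOT

A 7-joint arm with a two-finger parallel gripper is mounted at the origin on a cart in front of the work surface, level with it; the furniture and walls round the work are solid. World frame = base frame: x ahead of the robot, y to its left, z up, the work surface at z = 0. Lengths are in m, angles in rad, forces in N, time in s.
With the tool pointing down it reaches from about 0.425 to 0.925 m from the base axis. Payload 6.8 kg.
Tool frame: the origin (TCP) lies at the very end of the fingers, on their centre line; the grasp point (between the pads) lies manip.grip_depth behind it (manip.grip_depth is the distance from the TCP to the grasp point, in m); z points along the fingers, y is the line along which they close (so a half turn about z gives the same grasp; the last joint's range is limited). The gripper opens to 85 mm and grips with 20 to 120 N. Pads are 22 mm wide; open, the fingers measure 114 mm over their backs; the gripper's body (76 mm by 85 mm) begins 54 mm behind the grasp point. The pads swing forward as they close: fully open they stand 13 mm farther back than shut.
Start: joints at [1.071, 0.477, 0.022, 1.555, -0.011, 1.109, -0.083], TCP at [0.258, -0.624, 0.2] pointing down, gripper open.
Joint ranges: [-2.96, 2.96], [-0.34, 2.1], [-1.41, 1.46], [0.24, 2.44], [-1.37, 4.51], [0.17, 1.92], [-2.96, 2.96]. Speed limits (rad/s): [2.39, 2.39, 3.14, 3.14, 3.14, 3.14, 3.14].

INTERFACE

Orientations are given as a unit quaternion [x, y, z, w].
In Python, from workcell import manip gives the robot as it stands. The module is installed in compiled form; this text tells all that it offers.
- The arm moves only by the tool arm_command, never from a script. Its argument "steps" is a list that holds one entry, the list of rows, each a list of 7 numbers: the shift along the tool's x, y, z in mm, then the turn, a rotation vector about the tool's x, y, z in degrees, then the opening, from 0 (shut) to 1 (fully open). A call has exactly 10 rows; each row shifts and turns the commanded pose from where the row before left it, along the tool's axes as they then stand; what a row does not reach is not made up. A row lasts 1/8 s, in which the tool goes at most 62.5 mm and 10.7 degrees, less where a joint would pass 70% of its speed; a pose out of reach is approached as far as the arm can. A call with a gripper value outside its range is refused whole. The fingers move at their own pace and stop on an object; "squeeze" is the grip in N (left out, the last holds). Time passes only in rows, so rows that do not move let the fingers close, or fill a call up. It gives the time, the measured TCP pose, the force, the opening and the grip force at its end, in the units of the state.
- manip.sense(): the state, without advancing time (a new reading comes with each control period).
- manip.get_image(name): name is "scene" or "top" or "wrist"; returns a dict with "frame" (480x640x3 uint8, red, green, blue), "depth" (480x640 float32, m along the optical axis (not along the pixel's ray), 0 where there is no reading), "fx", "fy", "cx", "cy" (pixels), "eye" and "attitude" of the camera in the world. Camera axes: x right, y down, z forward; pixel columns grow to the right and rows downward; lengths in m; the calibration is good to about 2 mm. A picture is of the moment at which its call begins.
- manip.hand_in(): hands the job in; it is judged then, once.
Trained networks look in a picture, given as the dict that the camera call returned (one of the last four; its "shot" number tells which), for a name from the list of things; names that differ only in an ending like _2 or _b are one class to them, and where a whole thing is asked for, a point or a joint stands for the part that bears it (a point fixed in the world has none). Each returns a list of dicts, best first, with "p" (0 to 1); they miss things now and then, are a little off and sometimes report something else, mostly with a low value. They report only what shows in the picture. A call takes as long as a camera call. They do not tell look-alikes from the thing itself.
- manip.find_in(target, picture): "centre" ([column, row] in pixels, amid what is visible of it).
The state is a dict: "t": time; "qpos": joint angles; "qvel": joint speeds; "tau": joint torques, N m; "tool_pos": TCP position; "tcp_rot": TCP orientation; "contact_force": force on the tool from outside, world axes, zero at the start; "moment": the same for the moment, N m; "gripper_width": finger opening in m; "grasp_force": force on a finger pad.
Only numpy, scipy, OpenCV 4.12 (cv2) and the standard library are available. Lean on these libraries where they do the work, as an engineer would, in place of code of your own. Each camera call takes 0.05 s, during which the arm holds its last target. There are 200 camera calls.

TASK

The chiller's air filter has been washed: set it back flat in its bay, fold the grille lid down shut over it, then push the sprung quarter-turn stud in and turn it clockwise until it locks and stays down when you let go. The slot under the stud has to be found by feel, so press gently and never force the stud, and leave the jars, the shaker and the cups around the work where they are.

Things in the scene. Friction and masses are not known exactly. Their poses are not given: they have to be found in the camera images.
- chiller: Fixed countertop chiller unit, grey metal box 190 (x) x 160 (y) x 100 mm high. Origin: centre of its underside on the table, z up; its front (switch, pilot lamp) faces -x. In its top an open filter bay; between bay and front a pocket (axis at x -62 mm, y 0) with the brass spring clip that takes the stud's lug. Grille lid hinged on the far (+x) rim.
- filter_bay (a point): Centre of the bay's ledge, on which the filter must lie: 58 mm above the table, 42 mm below the rim. The bay opens upward, 102 mm (chiller x) by 114 mm (chiller y), so the filter has 4 mm play on each side. Axes as the chiller's.
- filter: Washed filter cassette, loose on the table: flat grey frame 94 (its x) x 106 (its y) x 10 mm with dark mesh, 0.06 to 0.13 kg, an upright blue pull tab in the middle. Origin: centre of its underside, z up. It fits the bay with its x along the chiller's x, either way round. A food warmer 243 mm high stands between it and the chiller, a topping bin behind it.
- filter_tab (a point): Grip point on the pull tab, 22 mm above the filter's underside. The tab is 9 mm thick (filter x), 30 mm wide (filter y); its top is 34 mm above the underside, 24 mm above the frame.
- lid (a joint): Angle of the grille lid, rad: 0 shut on the rim; at the start 1.65 to 1.85, open and leaning a little back. The hinge is stiff: the lid stays where it is left; 2 to 6 N at the free edge fold it down, pushing on its outer face (turned away from the robot while open).
- lid_edge (a point): Middle of the lid's free edge, on the outer face. Lid 160 mm long (hinge to edge), 150 mm wide, 8 mm thick. When shut, the outer face is 108 mm above the table. Axes: x from edge to hinge, z out of the outer face.
- lid_hinge (a point): Middle of the lid's hinge axis (along y): chiller x +80 mm, y 0, 100 mm above the table. Free edge 163 mm from it.
- lock_stud: Captive stud on the lid's middle line, 142 mm from the hinge axis: black wing handle 36 (its x) x 10 (its y) x 22 mm high on a steel collar 32 mm across. z points out of the lid; origin on the axis, level with the lid's outer face while the stud is out. Collar top z 18 mm, wing top z 40 mm. Under the lid a cross lug, parallel to the wing. It sinks with the stud.
- stud_grip (a point): Middle of the wing, on the stud's axis, 29 mm out from the lid's outer face while the stud is out. Axes as the stud's. Wing and lug are spoilt for good if the lug is pressed against the clip with more than 30 N; a push of 15 N is ample.
- stud_push (a joint): How far the stud is in, m: 0 out (spring, 3 N to start), 0.012 bottom (10 N). With the lid shut the lug meets the clip at 0.0015, unless within 0.1 rad of the slot: then it goes through, and past 0.0105 it can be turned under the clip. The spring then holds it at about 0.007 in the locking notch, 0.0093 short of the notch.
- stud_turn (a joint): Angle of the stud, rad, clockwise seen from outside the lid; 0: wing points hinge to free edge. Starts at -0.72 to -0.62; turns freely. The clip's hidden slot is somewhere between -0.5 and 0.5: press lightly, turn clockwise, it drops in. The notch is 1.57 clockwise of the slot, a stop 0.1 beyond (it yields at 0.2 N m). Under the clip it may be let go and regripped.
- portion_cups: Bystander: stack of white portion cups, 61 mm across, 62 mm high, left of the chiller. Origin: centre of the underside.
- salt_shaker: Bystander: salt shaker with grey top, 44 mm across, 90 mm high, left of the chiller. Origin: centre of the underside.
- nutmeg: Bystander: spice jar with yellow-brown cap, 42 mm across, 96 mm high, near the filter. Origin: centre of the underside.
- cinnamon: Bystander: spice jar with dark cap, 41 mm across, 105 mm high, right of and behind the chiller. Origin: centre of the underside.
Mind the look-alikes: they are no part of the job. There is more than one size of the filter; the job needs the larger.

How it is judged:
By the outcome, as a careful person would: the job done as asked, in the order asked, and still so for the second after the job is handed in, with the robot touching nothing.
It also fails if it takes over 72 s, if anything falls off the work surface, if the arm or the gripper's body presses on something with over 40 N, if the wrist force passes 120 N, or if a joint passes its speed limit or range.

## Working session

There is one attempt and no reset: what is moved stays moved. The work goes in short steps, Python scripts to look and compute and a tool call to move; the robot and the scene stay as the last step left them, time stands still between calls to the robot, and variables do not carry over. Pictures are saved under pics/ and viewed, at most 14 in all, crops included, and the job is handed in when it is done.

Besides the shell and the picture viewer there is one more tool, called after "Emit:" as name(argument=value, ...), one argument or row to a line, values as JSON. arm_command: Moves the arm, as the interface text tells. Its arguments: {"type":"object","properties":{"steps":{"type":"array","items":{"type":"array","items":{"type":"array","items":{"type":"number"}}}},"squeeze":{"type":"number"}},"required":["steps"]}

```bash
mkdir -p pics
cat > h.py <<'E'
import numpy as np, cv2
from scipy.spatial.transform import Rotation as R
from workcell import manip
def cam(p):
    a=np.array(p['attitude'],float)
    M=R.from_quat(a).as_matrix() if a.size==4 else a.reshape(3,3)
    return np.array(p['eye'],float),M
def cloud(p):
    e,M=cam(p); d=p['depth']; v,u=np.mgrid[:d.shape[0],:d.shape[1]]
    c=np.stack([(u-p['cx'])/p['fx']*d,(v-p['cy'])/p['fy']*d,d],-1)
    w=c@M.T+e; w[d<=0]=np.nan; return w
def save(p,n): cv2.imwrite('pics/'+n,p['frame'][:,:,::-1])
E
python3 - <<'E'
from h import *
print(manip.grip_depth); s=manip.sense(); print(s)
for n in ('scene','top'):
    p=manip.get_image(n); save(p,n+'0.png'); print(n,p['eye'],p['attitude'],p['fx'])
    w=cloud(p); np.savez('%s0.npz'%n,w=w,f=p['frame'])
    for t in ['chiller','filter','filter_tab','lid','lid_edge','lock_stud','stud_grip','portion_cups','salt_shaker','nutmeg','cinnamon']:
        for r in manip.find_in(t,p)[:3]:
            c=r['centre']; print(t,round(r['p'],2),np.round(c),np.round(w[int(c[1]),int(c[0])],3))
E
```

```text
0.0187
{'t': 0.0, 'qpos': array([ 1.07090665,  0.47778528,  0.02234807,  1.5564533 , -0.01150321,
        1.10930039, -0.08306368]), 'qvel': array([-1.29774980e-03,  1.19427343e-03,  3.92408555e-05, -1.46384473e-03,
        4.20433099e-04, -1.38792612e-03,  5.08861338e-05]), 'tau': array([ 6.33341242e-04, -5.96463454e+01,  1.60805717e+00, -2.81207514e+01,
        1.23662793e-02,  9.29043337e-03, -2.15229426e-05]), 'tool_pos': array([ 0.25747422, -0.62326176,  0.19903509]), 'tcp_rot': array([ 9.80868706e-01,  1.94668320e-01, -2.43016973e-04, -8.75935780e-04]), 'contact_force': array([ 0.09816463, -0.2376882 , -0.29487395]), 'moment': array([-0.00483627,  0.00916653,  0.02396073]), 'grasp_force': 0.0, 'gripper_width': 0.08558570616019107}
scene [-0.64125866  0.64001396  1.15800589] [-0.46633941  0.77771487 -0.35505647  0.22720482] 517.2247209564904
chiller 0.92 [255. 257.] [0.534 0.304 0.06 ]
chiller 0.16 [246. 216.] [ 0.874  0.213 -0.04 ]
lid 0.64 [245. 215.] [ 0.872  0.218 -0.037]
lid 0.18 [297. 226.] [0.6   0.127 0.068]
lid_edge 0.85 [246. 209.] [0.581 0.293 0.214]
lid_edge 0.22 [25
[... 557 characters left out ...]
4  0.005]
filter_tab 0.56 [440. 163.] [ 0.682 -0.27  -0.006]
lid 0.89 [210. 182.] [0.578 0.304 0.178]
lid 0.69 [478. 264.] [ 0.413 -0.354  0.035]
lid 0.22 [464. 322.] [ 0.269 -0.304  0.097]
lid_edge 0.57 [213. 180.] [0.578 0.294 0.2  ]
lock_stud 0.73 [210. 160.] [0.615 0.293 0.243]
lock_stud 0.73 [131. 261.] [0.399 0.501 0.076]
stud_grip 0.49 [213. 161.] [0.613 0.288 0.25 ]
portion_cups 0.74 [131. 236.] [0.464 0.508 0.062]
salt_shaker 0.54 [130. 261.] [0.398 0.502 0.082]
nutmeg 0.82 [465. 323.] [ 0.27  -0.304  0.104]
nutmeg 0.7 [293. 176.] [0.615 0.113 0.1  ]
nutmeg 0.4 [213. 216.] [0.525 0.318 0.014]
cinnamon 0.69 [292. 176.] [0.611 0.115 0.108]
cinnamon 0.16 [210. 219.] [0.516 0.325 0.018]
```

View pics/top0.png

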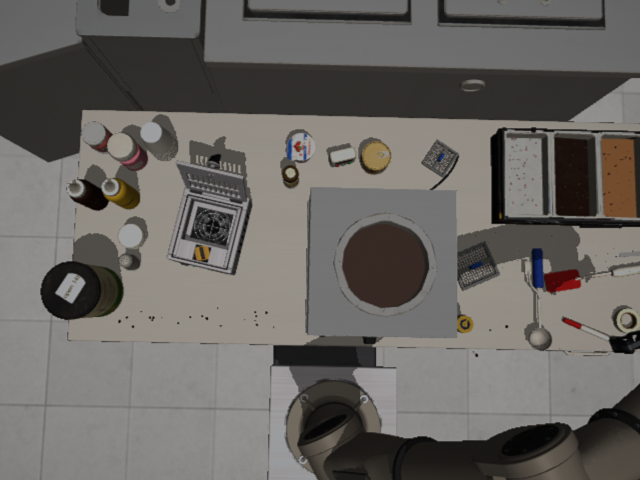

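View pics/scene0.png

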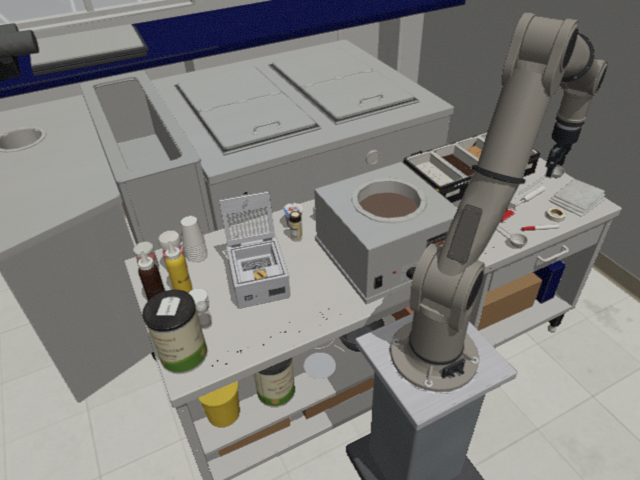

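The top view shows two filters: the one at (478,264), right of the warmer, and a visibly smaller one at (438,158). The chiller is at (210,220) with its lid leaning back at (212,180), and the nutmeg jar at (465,323). I'll check the two filters in one crop and measure them.

Run:
```python
from h import *
d=np.load('top0.npz'); w=d['w']; f=d['f']
a=cv2.resize(f[225:315,420:540],None,fx=4,fy=4,interpolation=cv2.INTER_CUBIC)
b=cv2.resize(f[115:205,380:500],None,fx=3,fy=3,interpolation=cv2.INTER_CUBIC)
c=cv2.resize(f[130:285,150:270],None,fx=3,fy=3,interpolation=cv2.INTER_CUBIC)
im=np.zeros((600,800,3),np.uint8); im[:360,:480]=a; im[:270,480:800]=b[:,20:340]; im[285:600,480:800]=c[:315,20:340]
# filter extents
for (r0,r1,c0,c1) in ((235,300,452,512),(130,190,415,470)):
    z=w[r0:r1,c0:c1]; m=np.isfinite(z[...,2])
    print('z pct',np.nanpercentile(z[...,2],[1,10,50,90,99]).round(4))
    # grey frame: darker than table & not blue
    g=f[r0:r1,c0:c1].astype(int); 
    mm=((z[...,2]>0.006)&(z[...,2]<0.05)).astype(np.uint8)
    n,l,st,ce=cv2.connectedComponentsWithStats(mm); k=1+np.argmax(st[1:,4]); pts=z[l==k]
    rect=cv2.minAreaRect(pts[:,:2].astype(np.float32)); print(rect,len(pts))
    blue=(g[...,2]>g[...,0]+50); pb=z[blue]; print('tab',blue.sum(),np.nanmean(pb,0).round(4),np.nanpercentile(pb[:,2],[50,90,100]), cv2.minAreaRect(pb[np.isfinite(pb[:,0]),:2].astype(np.float32)))
save_=cv2.imwrite('pics/crop1.png',im[:,:,::-1])
# chiller cloud
box=(w[...,0]>.4)&(w[...,0]<.7)&(w[...,1]>.2)&(w[...,1]<.42)
for zl,zh in ((.09,.112),(.112,.3),(.05,.07)):
    m=box&(w[...,2]>zl)&(w[...,2]<zh); p=w[m]; print(zl,m.sum(),cv2.minAreaRect(p[:,:2].astype(np.float32)),p.min(0).round(3),p.max(0).round(3))
# warmer
m=(w[...,2]>.2)&(w[...,2]<.26)&(w[...,1]<.12)&(w[...,1]>-.4)&(w[...,0]>.2)
print('warmer',cv2.minAreaRect(w[m][:,:2].astype(np.float32)))
m=(w[...,1]<-.3)&(w[...,0]>.45)&(w[...,0]<.8)&(w[...,2]>.05)&(w[...,2]<.3); print('bin',w[m].min(0),w[m].max(0))
```

```text
z pct [-0.0076 -0.0034  0.0025  0.0163  0.229 ]
((0.4117410480976105, -0.35249063372612), (0.09996743500232697, 0.11176931858062744), 20.34149169921875) 552
tab 24 [ 0.4106 -0.3518  0.0348] [0.03435241 0.03900782 0.0445302 ] ((0.41054919362068176, -0.3514123857021332), (0.005233551375567913, 0.02590501308441162), 23.55384635925293)
z pct [-0.0075 -0.0035  0.0016  0.0084  0.0303]
((0.6640502214431763, -0.2592175304889679), (0.08308237046003342, 0.1322864592075348), 57.7540397644043) 343
tab 16 [ 0.6889 -0.2664  0.0222] [0.02196519 0.02542806 0.02746314] ((0.6879181265830994, -0.2660990357398987), (0.0051657045260071754, 0.01795032247900963), 56.39290237426758)
0.09 2581 ((0.5495539307594299, 0.31639474630355835), (0.3026319742202759, 0.19654607772827148), 1.879693865776062) [0.4   0.218 0.09 ] [0.698 0.419 0.112]
0.112 1622 ((0.5913912057876587, 0.33791589736938477), (0.24071724712848663, 0.12081996351480484), 63.943538665771484) [0.538 0.218 0.112] [0.699 0.42  0.268]
0.05 870 ((0.550086259841919, 0.3153204023838043), (0.3051111102104187, 0.19453485310077667), 2.840855598449707) [0.4   0.218 0.05 ] [0.698 0.419 0.07 ]
warmer ((0.6281318068504333, -0.15038663148880005), (0.7819305658340454, 0.5182878375053406), 1.469275712966919)
bin [ 0.50395062 -0.75791421  0.05000001] [ 0.75232031 -0.39168404  0.11246295]
```

View pics/crop1.png

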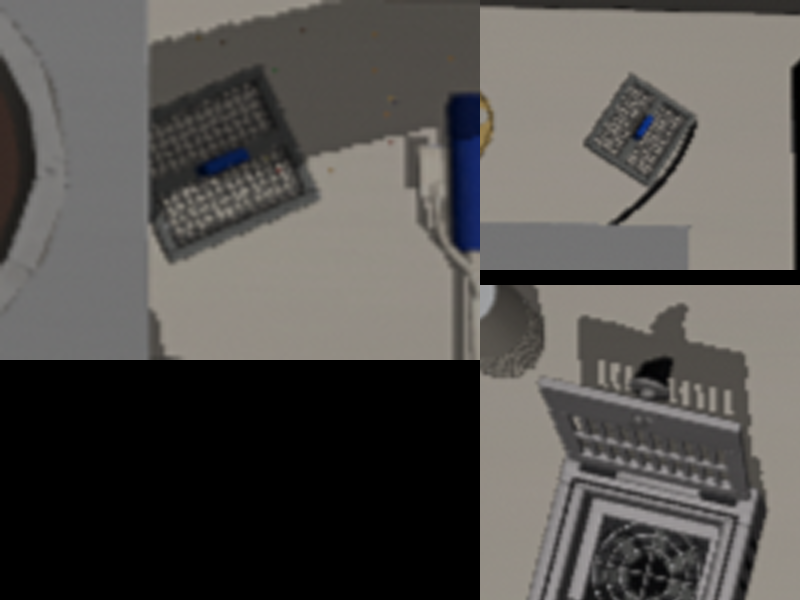

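The crop confirms the choice: the filter at (478,264) has a long side of about 110 mm and a tab top near 35 mm, so it is the larger one. The other at (438,158) is small and stands by a cord. Next I'll fit the chiller and the warmer edges.

```bash
cat > fit.py <<'E'
from h import *
from scipy.optimize import differential_evolution
def fit_chiller(w,zt=0.1,x0=(.50,.32,.0)):
    m=(np.abs(w[...,2]-zt)<.008)&(np.abs(w[...,0]-x0[0])<.2)&(np.abs(w[...,1]-x0[1])<.16)
    P=w[m][:,:2]
    b=(w[...,2]<zt-.015)&(np.abs(w[...,0]-x0[0])<.2)&(np.abs(w[...,1]-x0[1])<.16); Q=w[b][:,:2]
    def ins(P,q):
        c,s=np.cos(q[2]),np.sin(q[2]); d=P-q[:2]; x=d@[c,s]; y=d@[-s,c]
        # rim: outer rect minus bay (bay centre unknown -> q[3])
        o=(x>-.095)&(x<.06)&(np.abs(y)<.08); i=(np.abs(x-q[3])<.051)&(np.abs(y)<.057)
        return o&~i
    f=lambda q:-(ins(P,q).sum()-ins(Q,q).sum())
    r=differential_evolution(f,[(x0[0]-.06,x0[0]+.06),(x0[1]-.06,x0[1]+.06),(-.5,.5),(-.01,.04)],seed=1,popsize=30,maxiter=300)
    return r.x,r.fun,len(P)
E
python3 - <<'E'
from fit import *
d=np.load('top0.npz'); w=d['w']
print(fit_chiller(w))
wr=np.abs(w[...,2]-.243)<.012
n,l,st,ce=cv2.connectedComponentsWithStats(wr.astype(np.uint8)); 
for k in np.argsort(-st[1:,4])[:3]+1: print(st[k],np.nanpercentile(w[l==k],[1,99],axis=0).round(3).tolist(),cv2.minAreaRect(w[l==k][:,:2].astype(np.float32)))
s=np.load('scene0.npz')['w']; print('scene',fit_chiller(s))
# lid inner face plane
m=(w[...,2]>.12)&(w[...,2]<.26)&(np.abs(w[...,1]-.30)<.09)&(w[...,0]>.54)&(w[...,0]<.66)
print(w[m].min(0),w[m].max(0),m.sum())
p=w[m]; A=np.c_[p[:,1:],np.ones(len(p))]; c=np.linalg.lstsq(A,p[:,0],rcond=None)[0]; r=p[:,0]-A@c; g=np.abs(r)<.008; c=np.linalg.lstsq(A[g],p[g,0],rcond=None)[0]; print('x=ay+bz+c',c,g.sum(),p[g].max(0))
E
```

```text
(array([ 0.48282662,  0.31594253, -0.20795104,  0.0105188 ]), np.float64(-1993.0), 2838)
[ 333  213  104  104 2481] [[0.286, -0.202, 0.232], [0.504, 0.014, 0.244]] ((0.395150363445282, -0.09392155706882477), (0.2241726964712143, 0.22433137893676758), 79.83409118652344)
[176 164  68  20 254] [[0.568, 0.219, 0.231], [0.6, 0.364, 0.255]] ((0.5830349326133728, 0.2927812933921814), (0.149454727768898, 0.011529720388352871), 78.84545135498047)
[176   0  24  34 232] [[0.913, 0.333, 0.231], [0.988, 0.382, 0.237]] ((0.948449969291687, 0.3558584153652191), (0.05627306550741196, 0.07436911016702652), 80.68853759765625)
scene (array([ 0.50472912,  0.30814137, -0.21114235, -0.00914264]), np.float64(-901.0), 1534)
[0.54752691 0.21811637 0.12003917] [0.6285437  0.36972332 0.25998973] 1420
x=ay+bz+c [0.21118569 0.17153525 0.48157488] 1191 [0.6093575  0.36972332 0.25998973]
```

```bash
cat >> h.py <<'E'
def down(yaw_y):  # tool down, tool y at world angle yaw_y (deg)
    a=np.radians(yaw_y+90)/2
    return R.from_quat([np.cos(a),np.sin(a),0,0])
def plan(segs,g=1.0,start=None):
    """segs: [(pos,Rot,rows)]; prints rows"""
    s=manip.sense(); p,q=(s['tool_pos'],R.from_quat(s['tcp_rot'])) if start is None else start
    p=np.array(p)
    out=[]
    for P,Q,n in segs:
        P=np.array(P); rv=(q.inv()*Q).as_rotvec(); p0,q0=p,q
        for k in range(1,n+1):
            p1=p0+(P-p0)*k/n; q1=q0*R.from_rotvec(rv*k/n)
            d=q.inv().apply(p1-p)*1e3; r=np.degrees((q.inv()*q1).as_rotvec())
            out.append([round(x,1)+0. for x in d]+[round(x,2)+0. for x in r]+[g]); p,q=p1,q1
            if np.linalg.norm(d)>62.5 or np.linalg.norm(r)>10.7: print('LIMIT',len(out),np.linalg.norm(d),np.linalg.norm(r))
    print(len(out)); print(str(out).replace(' ',''))
def st():
    s=manip.sense(); print('t',s['t'],'p',s['tool_pos'].round(4),'eulZ-y',np.degrees(np.arctan2(*R.from_quat(s['tcp_rot']).as_matrix()[:2,1][::-1])).round(2),'tilt',R.from_quat(s['tcp_rot']).as_matrix()[:,2].round(3),'F',s['contact_force'].round(2),'M',s['moment'].round(3),'w',round(s['gripper_width'],4),'gf',round(s['grasp_force'],1),'q',s['qpos'].round(2))
E
python3 - <<'E'
from h import *
plan([((.411,-.352,.20),down(21),9),((.411,-.352,.20),down(21),1)])
d=np.load('top0.npz'); w=d['w']
m=(w[...,0]>.55)&(w[...,0]<.8)&(w[...,1]>.15)&(w[...,1]<.55)&(w[...,2]>.03)
for z in (.08,.16,.24):
    q=w[m&(w[...,2]>z)&(w[...,2]<z+.08)]; h,_,_=np.histogram2d(q[:,0],q[:,1],bins=[np.arange(.55,.81,.05),np.arange(.15,.56,.05)]); print(z);print(h.astype(int))
E
```

```text
10
[[np.float64(27.3),np.float64(-21.4),np.float64(0.0),np.float64(0.0),np.float64(0.0),np.float64(-9.84),1.0],[np.float64(30.5),np.float64(-16.4),np.float64(0.0),np.float64(0.0),np.float64(0.0),np.float64(-9.84),1.0],[np.float64(32.9),np.float64(-11.0),np.float64(0.0),np.float64(0.0),np.float64(0.0),np.float64(-9.84),1.0],[np.float64(34.3),np.float64(-5.2),np.float64(0.0),np.float64(0.0),np.float64(0.0),np.float64(-9.84),1.0],[np.float64(34.7),np.float64(0.7),np.float64(0.0),np.float64(0.0),np.float64(0.0),np.float64(-9.84),1.0],[np.float64(34.0),np.float64(6.6),np.float64(0.0),np.float64(0.0),np.float64(0.0),np.float64(-9.84),1.0],[np.float64(32.4),np.float64(12.4),np.float64(0.0),np.float64(0.0),np.float64(0.0),np.float64(-9.84),1.0],[np.float64(29.8),np.float64(17.7),np.float64(0.0),np.float64(0.0),np.float64(0.0),np.float64(-9.84),1.0],[np.float64(26.3),np.float64(22.6),np.float64(0.0),np.float64(0.0),np.float64(0.0),np.float64(-9.84),1.0],[np.float64(0.0),np.float64(0.0),np.float64(0.0),np.float64(0.0),np.float64(0.0),np.float64(0.0),1.0]]
0.08
[[  0  82 206 303 195   0   0 217]
 [  0   0   0   0   0   0   8 172]
 [  0   0   0   0   0 316 286 439]
 [  0   0   0   0   0 152  93   5]
 [  0   0   0   0   0   0   0   0]]
0.16
[[  0 141 184 195  87   0   0 201]
 [  0   0  32   4   0   0   0   0]
 [  0   0   0   0   0   0   0   0]
 [  0   0   0   0   0   0   0   0]
 [  0   0   0   0   0   0   0   0]]
0.24
[[  0  97 174 130  21   0   0   0]
 [  0   0 110  24  26   0   0   0]
 [  0   0   0   0   0   0   0   0]
 [  0   0   0   0   0   0   0   0]
 [  0   0   0   0   0   0   0   0]]
```

Emit:
arm_command(
  steps=[
    [[27.3,-21.4,0,0,0,-9.84,1],[30.5,-16.4,0,0,0,-9.84,1],[32.9,-11,0,0,0,-9.84,1],[34.3,-5.2,0,0,0,-9.84,1],[34.7,0.7,0,0,0,-9.84,1],[34,6.6,0,0,0,-9.84,1],[32.4,12.4,0,0,0,-9.84,1],[29.8,17.7,0,0,0,-9.84,1],[26.3,22.6,0,0,0,-9.84,1],[0,0,0,0,0,0,1]],
  ],
  squeeze=50,
)

```text
t: 2.45
tool_pos: [0.4129, -0.3492, 0.2004]
tcp_rot: [0.564, 0.826, 0.001, 0.0]
contact_force: [0.6, -0.0, 0.4]
gripper_width: 0.0853
grasp_force: 0.0
```

```bash
sed -i 's/out.append(\[round(x,1)+0. for x in d\]+\[round(x,2)+0. for x in r\]+\[g\])/out.append([round(float(x),1)+0. for x in d]+[round(float(x),1)+0. for x in r]+[g])/' h.py
python3 - <<'E'
from h import *
st()
p=manip.get_image('wrist'); save(p,'w1.png'); w=cloud(p); f=p['frame'].astype(int)
print(p['eye'],p['attitude'])
b=(f[...,2]>f[...,0]+40)&(w[...,2]>.012)&(w[...,2]<.05)
n,l,s_,c=cv2.connectedComponentsWithStats(b.astype(np.uint8))
for k in np.argsort(-s_[1:,4])[:3]+1:
    q=w[l==k]; top=q[q[:,2]>.028]; print('tab',s_[k],c[k],q.mean(0).round(4),len(top))
    if len(top)>20: print(cv2.minAreaRect(top[:,:2].astype(np.float32)),np.median(top,0))
z=(w[...,2]>.005)&(w[...,2]<.015); n,l,s_,c=cv2.connectedComponentsWithStats(z.astype(np.uint8)); k=1+np.argmax(s_[1:,4]); print('frame',s_[k],cv2.minAreaRect(w[l==k][:,:2].astype(np.float32)))
for r in manip.find_in('filter_tab',p): print(r)
E
```

```text
t 2.45 p [ 0.4129 -0.3492  0.2004] eulZ-y 21.36 tilt [ 0.001  0.001 -1.   ] F [ 0.6  -0.02  0.37] M [-0.027 -0.023 -0.043] w 0.0853 gf 0.0 q [ 0.92  0.29 -0.4   1.86  0.13  1.03  0.84]
[ 0.38356227 -0.27475527  0.3737051 ] [0.9704296  0.18294282 0.02981283 0.154627  ]
tab [ 193  326  106   51 2587] [245.94317743 351.19095477] [ 0.4064 -0.5079  0.0247] 445
((0.39896219968795776, -0.5125740766525269), (0.017005760222673416, 0.08219269663095474), 88.8316421508789) [ 0.37556319 -0.51179081  0.02900743]
tab [304 182  12  40 389] [309.86118252 201.53984576] [ 0.4095 -0.3508  0.032 ] 363
((0.41031599044799805, -0.35267797112464905), (0.008516428992152214, 0.03027375601232052), 24.634830474853516) [ 0.40980162 -0.35165569  0.03285547]
tab [636 213   4   4  12] [637.5        214.58333333] [ 0.6791 -0.2622  0.0146] 0
frame [ 251  133  114  124 4709] ((0.4103415608406067, -0.35263147950172424), (0.09423694014549255, 0.10630092024803162), 24.269685745239258)
{'centre': [309.2, 195.0], 'p': 0.84}
{'centre': [622.0, 219.0], 'p': 0.76}
```

View pics/w1.png

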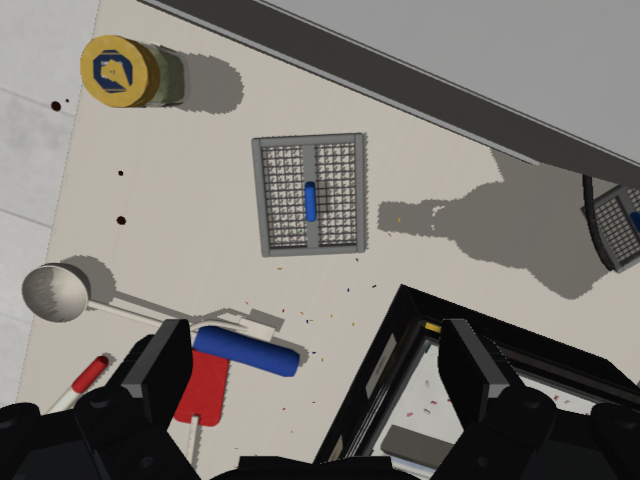

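The wrist view confirms the 94 × 106 mm frame at (310,195), with the tab upright in the middle. The black topping bin corner at (405,290) stays clear.

Run:
```python
from h import *
plan([((.4103,-.3526,.10),down(24.3),2),((.4103,-.3526,.014),down(24.3),3)],.4)
```

```text
5
[[0.0,-0.3,50.1,0.0,0.0,-1.7,0.4],[0.0,-0.3,50.1,0.0,0.0,-1.7,0.4],[0.0,0.0,28.7,0.0,0.0,0.0,0.4],[0.0,0.0,28.7,0.0,0.0,0.0,0.4],[0.0,0.0,28.7,0.0,0.0,0.0,0.4]]
```

Emit:
arm_command(
  steps=[
    [[0,-0.3,50,0,0,-1.7,0.4],[0,-0.3,50,0,0,-1.7,0.4],[0,0,28.7,0,0,0,0.4],[0,0,28.7,0,0,0,0.4],[0,0,28.7,0,0,0,0.4],[0,0,0,0,0,0,0.4],[0,0,0,0,0,0,0.4],[0,0,0,0,0,0,0],[0,0,0,0,0,0,0],[0,0,0,0,0,0,0]],
  ],
  squeeze=60,
)

```text
t: 3.8
tool_pos: [0.4107, -0.3525, 0.0144]
tcp_rot: [0.542, 0.841, -0.0, 0.0]
contact_force: [0.4, 0.2, -0.2]
gripper_width: -0.0002
grasp_force: 0.0
```

Run:
```python
from h import *
st()
plan([((.41,-.355,.18),down(24.3),4),((.44,-.31,.34),down(18),4),((.45,-.22,.34),down(10),2)],0.)
```

```text
t 3.8 p [ 0.4107 -0.3525  0.0144] eulZ-y 24.4 tilt [ 0.001 -0.001 -1.   ] F [ 0.38  0.16 -0.15] M [ 0.037 -0.049 -0.   ] w -0.0002 gf 0.0 q [ 0.86  0.53 -0.34  2.    0.28  0.65  0.77]
10
[[-0.5,-0.4,-41.4,0.0,0.0,0.0,0.0],[-0.5,-0.4,-41.4,0.0,0.0,0.0,0.0],[-0.5,-0.4,-41.4,0.0,0.0,0.0,0.0],[-0.5,-0.4,-41.4,0.0,0.0,0.0,0.0],[7.2,11.5,-40.0,0.0,0.0,1.6,0.0],[7.5,11.3,-40.0,0.0,0.0,1.6,0.0],[7.8,11.1,-40.0,0.0,0.0,1.6,0.0],[8.1,10.8,-40.0,0.0,0.0,1.6,0.0],[41.3,18.7,0.0,0.0,0.0,4.0,0.0],[42.5,15.7,0.0,0.0,0.0,4.0,0.0]]
```

Run:
```python
from h import *
p=manip.get_image('wrist'); save(p,'w2.png'); w=cloud(p)
```

```text
(no output)
```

View pics/w2.png

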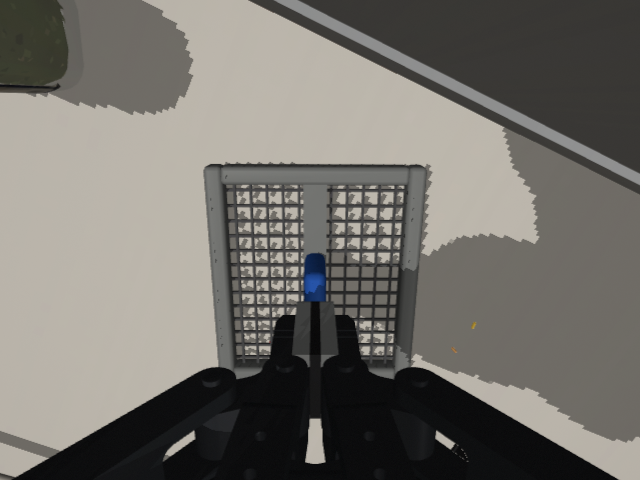

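Run:
```python
from h import *
p=manip.get_image('wrist'); w=cloud(p); f=p['frame'].astype(int); print(p['eye'])
b=(f[...,2]>f[...,0]+40)&(w[...,2]<.06)
print(w[b].mean(0), np.percentile(w[b],[2,98],axis=0).round(3).tolist(), cv2.minAreaRect(w[b][:,:2].astype(np.float32)))
z=(w[...,2]>.005)&(w[...,2]<.016); n,l,s_,c=cv2.connectedComponentsWithStats(z.astype(np.uint8)); k=1+np.argmax(s_[1:,4]); r=cv2.minAreaRect(w[l==k][:,:2].astype(np.float32)); print('frame',s_[k],r,cv2.boxPoints(r).round(3).tolist())
# fingertip position in cloud
for v,u in ((315,315),(330,315),(350,315),(340,300)): print(v,u,w[v,u].round(4))
p=manip.get_image('top'); w=cloud(p); m=(np.abs(w[...,0]-.41)<.06)&(np.abs(w[...,1]+.353)<.07); q=w[m&(w[...,2]>.005)&(w[...,2]<.015)]; print(q.mean(0),len(q))
st()
```

```text
[ 0.37747621 -0.27938669  0.18755167]
[ 0.405959   -0.34224663  0.02824277] [[0.402, -0.349, 0.011], [0.412, -0.338, 0.034]] ((0.40682452917099, -0.344241738319397), (0.00840892642736435, 0.013299639336764812), 24.8378849029541)
frame [  203   165   224   214 13567] ((0.40990006923675537, -0.3512957990169525), (0.09446198493242264, 0.10368310660123825), 24.28764533996582) [[0.34599998593330383, -0.3230000138282776], [0.3880000114440918, -0.4180000126361847], [0.4740000069141388, -0.3790000081062317], [0.4320000112056732, -0.2849999964237213]]
315 315 [ 0.4061 -0.3421  0.0595]
330 315 [ 0.4062 -0.3424  0.0687]
350 315 [ 0.4061 -0.3423  0.08  ]
340 300 [ 0.4021 -0.3444  0.0743]
[ 0.39735637 -0.33909231  0.00877887] 397
t 3.95 p [ 0.4105 -0.3523  0.0141] eulZ-y 24.41 tilt [ 0. -0. -1.] F [ 0.56 -0.1   0.13] M [-0.031 -0.025 -0.028] w 0.0001 gf 0.0 q [ 0.86  0.54 -0.34  2.    0.28  0.65  0.77]
```

Run:
```python
from h import *
p=manip.get_image('wrist'); w=cloud(p); s=manip.sense(); T=R.from_quat(s['tcp_rot'])
d=T.inv().apply(w.reshape(-1,3)-s['tool_pos']).reshape(w.shape)*1e3
for v in range(296,330,3): print(v,[ (d[v,u].round(1).tolist(),p['frame'][v,u].tolist()) for u in (296,309,318)])
```

```text
296 [([-10.3, -8.9, 13.5], [188, 182, 173]), ([5.5, -2.2, -19.2], [17, 42, 87]), ([5.0, 1.3, -18.1], [25, 53, 104])]
299 [([-12.2, -9.0, 14.3], [189, 183, 173]), ([4.3, -2.2, -19.3], [16, 42, 88]), ([4.6, 1.3, -19.8], [26, 53, 105])]
302 [([10.9, -6.6, -35.1], [93, 90, 86]), ([11.5, -2.0, -36.3], [56, 56, 55]), ([11.0, 1.2, -35.3], [9, 10, 10])]
305 [([11.6, -6.5, -38.8], [53, 53, 52]), ([10.8, -2.0, -37.3], [63, 63, 62]), ([11.0, 1.2, -37.6], [9, 10, 10])]
308 [([11.0, -6.4, -39.9], [80, 79, 78]), ([11.2, -1.9, -40.3], [63, 63, 63]), ([11.2, 1.2, -40.2], [12, 12, 12])]
311 [([11.3, -6.3, -42.6], [101, 99, 95]), ([10.7, -1.9, -41.6], [62, 63, 62]), ([10.9, 1.2, -41.9], [12, 12, 11])]
314 [([11.0, -6.3, -44.2], [71, 71, 70]), ([10.7, -1.9, -43.7], [62, 63, 62]), ([11.2, 1.1, -44.6], [13, 12, 11])]
317 [([10.3, -6.2, -45.1], [63, 64, 62]), ([11.2, -1.8, -46.8], [58, 59, 58]), ([10.6, 1.1, -45.6], [10, 9, 9])]
320 [([11.1, -6.1, -48.6], [63, 63, 62]), ([11.3, -1.8, -48.9], [63, 63, 62]), ([10.6, 1.1, -47.7], [12, 11, 11])]
323 [([10.9, -6.0, -50.1], [62, 63, 62]), ([10.3, -1.8, -49.1], [63, 64, 62]), ([11.1, 1.1, -50.5], [10, 10, 11])]
326 [([11.2, -5.9, -52.5], [62, 63, 62]), ([11.0, -1.8, -52.2], [62, 63, 62]), ([11.1, 1.1, -52.5], [9, 9, 9])]
329 [([10.6, -5.9, -53.4], [62, 63, 62]), ([11.3, -1.7, -54.6], [63, 63, 63]), ([10.9, 1.1, -54.0], [10, 10, 10])]
```

The closed fingertips actually sit about 35 mm behind the reported TCP, at tool z −35 mm in the wrist depth, so they shut above the tab. I'll reopen, go lower and check the force.

Emit:
arm_command(
  steps=[
    [[0,0,0,0,0,0,0.4],[0,0,0,0,0,0,0.4],[0,0,0,0,0,0,0.4],[0,0,8,0,0,0,0.4],[0,0,8,0,0,0,0.4],[0,0,8,0,0,0,0.4],[0,0,8,0,0,0,0.4],[0,0,0,0,0,0,0.4],[0,0,0,0,0,0,0.4],[0,0,0,0,0,0,0.4]],
  ],
)

```text
t: 5.25
tool_pos: [0.4107, -0.3524, -0.0178]
tcp_rot: [0.542, 0.841, -0.0, 0.0]
contact_force: [-0.4, 0.5, -0.0]
gripper_width: 0.0342
grasp_force: 0.0
```

Run:
```python
from h import *
st()
p=manip.get_image('wrist'); save(p,'w3.png'); w=cloud(p); s=manip.sense(); T=R.from_quat(s['tcp_rot'])
d=T.inv().apply(w.reshape(-1,3)-s['tool_pos']).reshape(w.shape)*1e3
# finger points: front face x~11, |y|<40
m=(np.abs(d[...,0]-11)<2.5)&(np.abs(d[...,1])<45)&(np.abs(d[...,1])>10)&(d[...,2]<0)
print(m.sum(),np.percentile(d[m][:,2],[95,99,100]), np.percentile(d[m][:,1],[1,99]))
```

```text
t 5.25 p [ 0.4107 -0.3524 -0.0178] eulZ-y 24.41 tilt [ 0.001 -0.    -1.   ] F [-0.41  0.47 -0.05] M [-0.001 -0.008  0.017] w 0.0342 gf 0.0 q [ 0.84  0.59 -0.31  2.01  0.31  0.59  0.74]
14582 [-17.71460135 -16.60906575 -15.61961908] [-44.76233522  44.73200279]
```

View pics/w3.png

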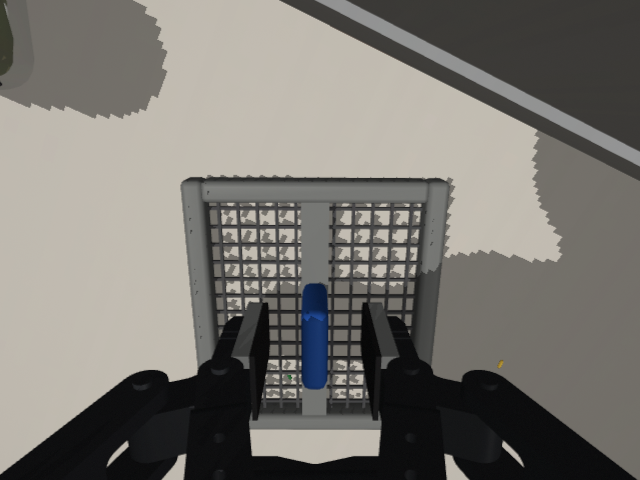

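Emit:
arm_command(
  steps=[
    [[0,0,0,0,0,0,0],[0,0,0,0,0,0,0],[0,0,0,0,0,0,0],[0,0,0,0,0,0,0],[0,0,-10,0,0,0,0],[0,0,-40,0,0,0,0],[0,0,-55,0,0,0,0],[0,0,-60,0,0,0,0],[0,0,-60,0,0,0,0],[0,0,-55,0,0,0,0]],
  ],
  squeeze=60,
)

```text
t: 6.55
tool_pos: [0.4101, -0.3519, 0.2644]
tcp_rot: [0.542, 0.841, -0.0, 0.0]
contact_force: [0.8, -0.6, -1.5]
gripper_width: 0.0075
grasp_force: 59.1
```

Run:
```python
from h import *
st()
p=manip.get_image('wrist'); w=cloud(p); s=manip.sense(); T=R.from_quat(s['tcp_rot'])
d=T.inv().apply(w.reshape(-1,3)-s['tool_pos']).reshape(w.shape)*1e3
m=(d[...,2]>-20)&(d[...,2]<15)&(np.abs(d[...,0])<90)&(np.abs(d[...,1])<90)
print(m.sum()); q=d[m]; print(np.percentile(q[:,2],[1,10,50,90,99]).round(1)); 
g=np.abs(q[:,2]-np.median(q[:,2]))<5; print('frame in tool',cv2.minAreaRect(q[g][:,:2].astype(np.float32)))
q=q[g]; print(np.linalg.lstsq(np.c_[q[:,:2],np.ones(len(q))],q[:,2],rcond=None)[0])
plan([((.46,-.18,.27),down(15),4),((.46,.02,.27),down(0),4),((.46,.13,.27),down(-6),2)],0.)
```

```text
t 6.55 p [ 0.4101 -0.3519  0.2644] eulZ-y 24.42 tilt [ 0.001 -0.    -1.   ] F [ 0.8  -0.6  -1.53] M [-0.051 -0.077 -0.008] w 0.0075 gf 59.1 q [ 0.96  0.23 -0.43  1.78  0.1   1.16  0.92]
24399
[-20.  -19.6 -17.6 -13.7 -12.3]
frame in tool ((2.944042205810547, -2.3605270385742188), (106.29051208496094, 94.58956909179688), 0.09107788652181625)
[-1.42225183e-02 -1.23112928e-03 -1.65720891e+01]
10
[[34.8,28.6,0.3,0.1,0.1,2.4,0.0],[35.9,27.1,0.4,0.1,0.1,2.4,0.0],[37.0,25.6,0.4,0.1,0.1,2.4,0.0],[38.0,24.1,0.5,0.1,0.1,2.4,0.0],[48.3,12.9,0.0,0.0,0.0,3.8,0.0],[49.0,9.8,0.0,0.0,0.0,3.8,0.0],[49.6,6.5,0.0,0.0,0.0,3.7,0.0],[49.9,3.3,0.0,0.0,0.0,3.8,0.0],[55.0,0.0,0.0,0.0,0.0,3.0,0.0],[54.9,-2.9,0.0,0.0,0.0,3.0,0.0]]
```

```bash
cat >> h.py <<'E'
def held(show=True):
    p=manip.get_image('wrist'); w=cloud(p); s=manip.sense(); T=R.from_quat(s['tcp_rot'])
    d=T.inv().apply(w.reshape(-1,3)-s['tool_pos']).reshape(w.shape)*1e3
    m=(d[...,2]>-34)&(d[...,2]<25)&(np.abs(d[...,0])<90)&(np.abs(d[...,1])<90)
    q=d[m]; h,e=np.histogram(q[:,2],bins=np.arange(-34,26,2)); print('hist',dict(zip(e[:-1].astype(int).tolist(),h.tolist())))
    return p,d,w
E
python3 - <<'E'
from h import *
p,d,w=held(); f=p['frame'].astype(int)
b=(f[...,2]>f[...,0]+40)&(np.abs(d[...,0])<25)&(np.abs(d[...,1])<15); q=d[b]; print('blue',len(q),np.percentile(q,[1,50,99],axis=0).round(1).tolist())
m=(np.abs(d[...,0]-11)<2)&(np.abs(d[...,1])<15)&(np.abs(d[...,1])>3.5)&(d[...,2]<0)&~b; print('tip',np.percentile(d[m][:,2],[90,99,100]))
for c in ((f.shape[0]//2,320),): pass
save(p,'w4.png'); st()
E
```

```text
hist {-34: 67, -32: 8023, -30: 8398, -28: 1740, -26: 8843, -24: 1282, -22: 34, -20: 0, -18: 0, -16: 0, -14: 0, -12: 0, -10: 0, -8: 0, -6: 0, -4: 0, -2: 0, 0: 0, 2: 0, 4: 0, 6: 0, 8: 0, 10: 0, 12: 0, 14: 0, 16: 0, 18: 0, 20: 0, 22: 0}
blue 2443 [[-13.4, -4.2, -55.3], [7.0, 0.1, -53.6], [15.1, 4.0, -31.6]]
tip [-47.93614925 -25.35223137 -23.57500289]
t 6.65 p [ 0.4135 -0.3539  0.2689] eulZ-y 24.41 tilt [ 0.009 -0.007 -1.   ] F [-0.2  -0.33 -2.  ] M [ 0.003 -0.034  0.   ] w 0.0079 gf 59.2 q [ 0.96  0.22 -0.43  1.77  0.1   1.16  0.92]
```

View pics/w4.png

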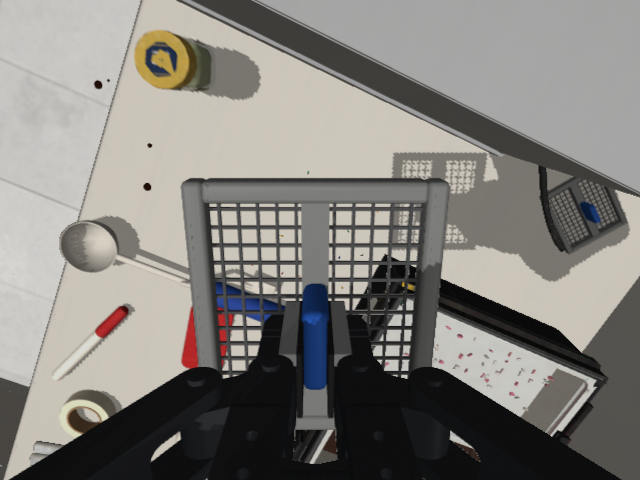

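Run:
```python
from h import *
plan([((.46,-.18,.28),down(15),3),((.465,.02,.28),down(-2),4),((.47,.14,.28),down(-12),2),((.47,.14,.28),down(-12),1)],0.)
```

```text
10
[[46.3,38.1,-4.0,0.1,0.2,3.1,0.0],[48.4,35.5,-3.9,0.1,0.2,3.1,0.0],[50.3,32.8,-3.8,0.1,0.2,3.1,0.0],[48.0,14.1,0.0,0.0,0.0,4.3,0.0],[48.9,10.6,0.0,0.0,0.0,4.2,0.0],[49.5,6.9,0.0,0.0,0.0,4.2,0.0],[49.9,3.2,0.0,0.0,0.0,4.3,0.0],[60.1,0.4,0.0,0.0,0.0,5.0,0.0],[59.9,-4.8,0.0,0.0,0.0,5.0,0.0],[0.0,0.0,0.0,0.0,0.0,0.0,0.0]]
```

Emit:
arm_command(
  steps=[
    [[46,37,-5,0,0,3,0],[48,35.5,-5,0,0,3,0],[50,33,-5,0,0,3,0],[48,14,0,0,0,4.3,0],[49,10.6,0,0,0,4.3,0],[49.5,7,0,0,0,4.3,0],[50,3,0,0,0,4.3,0],[60,0.4,0,0,0,5,0],[60,-4.8,0,0,0,5,0],[0,0,0,0,0,0,0]],
  ],
)

```text
t: 7.9
tool_pos: [0.4629, 0.1462, 0.2768]
tcp_rot: [0.773, 0.634, 0.001, -0.001]
contact_force: [-0.5, -1.4, -1.2]
gripper_width: 0.0073
grasp_force: 59.1
```

Run:
```python
from fit import *
import time
for _ in range(3): p=manip.get_image('wrist')
st(); save(p,'w5.png'); w=cloud(p); np.savez('w5.npz',w=w,f=p['frame'])
print('wrist',fit_chiller(w,x0=(.483,.3155)))
t=np.load('top0.npz')['w']
for z in (.1,): print('top',fit_chiller(t,x0=(.483,.3155)))
```

```text
t 8.05 p [0.464  0.1395 0.2762] eulZ-y -11.79 tilt [-0.001 -0.001 -1.   ] F [ 0.57 -0.36 -0.71] M [0.011 0.029 0.05 ] w 0.0076 gf 59.1 q [ 0.28  0.16 -0.77  1.86  0.12  1.17 -0.74]
wrist (array([ 0.48149624,  0.31503166, -0.20309166,  0.0097255 ]), np.float64(-9747.0), 12552)
top (array([ 0.48272195,  0.31601019, -0.20729089,  0.01045567]), np.float64(-1987.0), 2818)
```

View pics/w5.png

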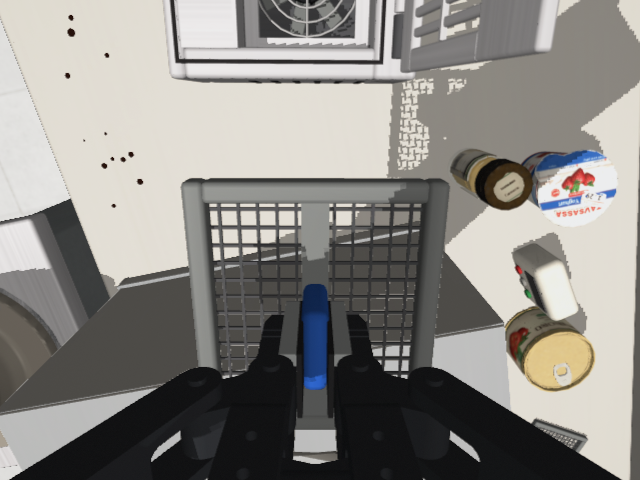

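Emit:
arm_command(
  steps=[
    [[30,0,0,0,0,0,0],[40,0,0,0,0,0,0],[20,0,0,0,0,0,0],[0,0,0,0,0,0,0],[0,0,0,0,0,0,0],[0,0,0,0,0,0,0],[0,0,0,0,0,0,0],[0,0,0,0,0,0,0],[0,0,0,0,0,0,0],[0,0,0,0,0,0,0]],
  ],
)

```text
t: 9.3
tool_pos: [0.4828, 0.2289, 0.2769]
tcp_rot: [0.776, 0.631, 0.0, 0.0]
contact_force: [0.2, 0.1, -1.3]
gripper_width: 0.0078
grasp_force: 59.1
```

Run:
```python
from fit import *
p=manip.get_image('wrist'); st(); w=cloud(p); np.savez('w6.npz',w=w,f=p['frame'],eye=p['eye'],M=cam(p)[1],k=[p['fx'],p['cx'],p['cy']])
print('wrist',fit_chiller(w,x0=(.483,.3155)))
# ledge / bay interior: height histogram in chiller frame
q=(.482,.3155,-.206); c,s=np.cos(q[2]),np.sin(q[2]); d=w[...,:2]-np.array(q[:2]); x=d@np.array([c,s]); y=d@np.array([-s,c]); z=w[...,2]
for zl,zh in ((.092,.108),(.05,.066),(.02,.05)):
    print(zl)
    for y0 in (-.07,-.05,-.03,-.01,.01,.03,.05):
        m=(z>zl)&(z<zh)&(np.abs(y-y0)<.004)&(np.abs(x)<.1); print(' y',y0,[round(float(v),3) for v in np.flatnonzero(np.histogram(x[m],bins=np.arange(-.1,.101,.004))[0]>2)*.004-.1])
# outer/bay y edges along x slices
for x0 in (-.08,-.03,0,.03):
    m=(z>.092)&(z<.108)&(np.abs(x-x0)<.004)&(np.abs(y)<.1); print(' x',x0,[round(float(v),3) for v in np.flatnonzero(np.histogram(y[m],bins=np.arange(-.1,.101,.004))[0]>2)*.004-.1])
r=np.concatenate([p['frame'][:300],]); cv2.imwrite('pics/w6.png',r[:,:,::-1])
```

```text
t 9.35 p [0.4828 0.2289 0.2769] eulZ-y -11.78 tilt [-0. -0. -1.] F [ 0.3  -0.55 -1.41] M [-0.052  0.022  0.013] w 0.0077 gf 59.1 q [ 0.11  0.27 -0.8   1.75  0.21  1.21 -0.95]
wrist (array([ 0.50122869,  0.31060842, -0.20611297, -0.00994718]), np.float64(-13099.0), 20073)
0.092
 y -0.07 [-0.096, -0.092, -0.088, -0.084, -0.08, -0.076, -0.072, -0.068, -0.064, -0.06, -0.056, -0.052, -0.048, -0.044, -0.04, -0.036, -0.032, -0.028, -0.024, -0.02, -0.016, -0.012, -0.008, -0.004, 0.0, 0.004, 0.008, 0.012, 0.016, 0.02, 0.024, 0.028, 0.032, 0.036, 0.04, 0.044, 0.048, 0.052, 0.056, 0.06, 0.064, 0.068, 0.072]
 y -0.05 [-0.096, -0.092, -0.088, -0.084, -0.08, -0.076, -0.072, -0.068, -0.064, -0.06, -0.056, -0.052, -0.048, -0.044, 0.06, 0.064, 0.068, 0.072, 0.076, 0.08]
 y -0.03 [-0.096, -0.092, -0.088, -0.084, -0.08, -0.076, -0.072, -0.068, -0.064, -0.06, -0.056, -0.052, -0.048, -0.044, 0.06, 0.064, 0.068, 0.072, 0.076, 0.08]
 y -0.01 [-0.096, -0.092, -0.088, -0.084, -0.08, -0.076, -0.072, -0.068, -0.064, -0.06, -0.056, -0.052, -0.048, -0.044, 0.06, 0.064, 0.068, 0.072, 0.076, 0.08]
 y 0.01 [-0.096,
[... 1571 characters left out ...]
0.036, 0.04, 0.044, 0.048]
 y 0.01 [-0.032, -0.028, -0.024, -0.02, -0.016, -0.012, -0.008, -0.004, 0.0, 0.004, 0.008, 0.012, 0.016, 0.02, 0.024, 0.028, 0.036, 0.04]
 y 0.03 [-0.024, -0.02, -0.016, -0.008, -0.004, 0.0, 0.004, 0.008, 0.012, 0.016, 0.02, 0.024, 0.028, 0.032, 0.036, 0.04]
 y 0.05 []
 x -0.08 [-0.068, -0.064, -0.06, -0.056, -0.052, -0.048, -0.044, -0.04, -0.036, -0.032, -0.028, -0.024, -0.02, -0.016, -0.012, -0.008, -0.004, 0.0, 0.004, 0.008, 0.012, 0.016, 0.02, 0.024, 0.028, 0.032, 0.036, 0.04, 0.044, 0.048, 0.052, 0.056, 0.06]
 x -0.03 [-0.068, -0.064, -0.06, 0.052, 0.056, 0.06]
 x 0 [-0.068, -0.064, -0.06, 0.052, 0.056, 0.06]
 x 0.03 [-0.068, -0.064, -0.06, 0.052, 0.056, 0.06]
```

View pics/w6.png

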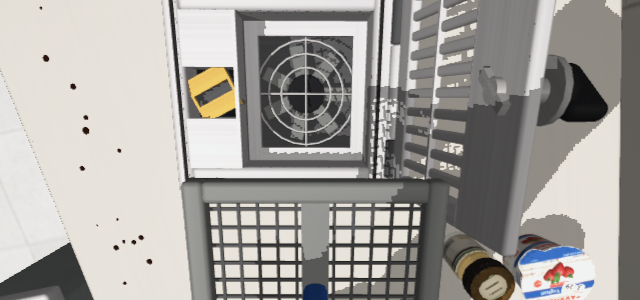

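The view shows the bay around (306,92), and the brass clip at (212,93) with its dark slot running from about (198,103) to (228,87). Next I'll measure the bay edges finely.

Run:
```python
import numpy as np, cv2
D=np.load('w6.npz'); w=D['w']; f=D['f'].astype(int); eye=D['eye']; print(eye)
yaw=-.206
def edges(q):
    c,s=np.cos(q[2]),np.sin(q[2]); d=w[...,:2]-np.array(q[:2]); return d@np.array([c,s]),d@np.array([-s,c]),w[...,2]
for yaw in (-.200,-.206,-.212):
    x,y,z=edges((.482,.3155,yaw))
    rim=(z>.094)&(z<.107)
    E=[]
    for nm,a,b,lo,hi,sg in (('xmin',x,y,-.055,-.02,1),('xmax',x,y,.045,.07,-1),('ymin',y,x,-.068,-.045,1),('ymax',y,x,.045,.066,-1)):
        v=[];bb=[]
        for b0 in np.arange(-.045,.046,.006) if nm[0]=='x' else np.arange(-.03,.05,.006):
            m=rim&(np.abs(b-b0)<.003)&(a>lo)&(a<hi)
            if m.sum()>3: v.append((a[m].max() if sg>0 else a[m].min())); bb.append(b0)
        v=np.array(v); E.append((nm,round(float(np.median(v)),4),'slope',round(float(np.polyfit(bb,v,1)[0]),3),len(v)))
    print(yaw,E)
# clip slot: yellow
yl=(f[...,0]>f[...,2]+60)&(np.arange(480)[:,None]<180)&(np.arange(640)[None]<260)
print('yellow',yl.sum(),w[yl].mean(0).round(4),'chiller xy',x[yl].mean().round(4),y[yl].mean().round(4))
u,v=np.meshgrid(np.arange(640),np.arange(480))
dk=(f.sum(2)<200)&(u>195)&(u<232)&(v>72)&(v<115)
n,l,s,c=cv2.connectedComponentsWithStats(dk.astype(np.uint8)); 
for k in np.argsort(-s[1:,4])[:3]+1:
    P=np.c_[x[l==k],y[l==k]]; C=np.cov(P.T); e,V=np.linalg.eigh(C); print('dark',s[k],P.mean(0).round(4),w[l==k][:,2].mean().round(4),'sd',np.sqrt(e).round(4),'dir',np.degrees(np.arctan2(V[1,1],V[0,1])).round(1))
```

```text
[0.49913716 0.30725133 0.4502214 ]
-0.2 [('xmin', -0.0409, 'slope', 0.007, 16), ('xmax', 0.0608, 'slope', 0.007, 16), ('ymin', -0.058, 'slope', -0.009, 14), ('ymax', 0.0556, 'slope', -0.008, 14)]
-0.206 [('xmin', -0.041, 'slope', 0.0, 16), ('xmax', 0.0608, 'slope', 0.001, 16), ('ymin', -0.058, 'slope', -0.003, 14), ('ymax', 0.0557, 'slope', -0.002, 14)]
-0.212 [('xmin', -0.0409, 'slope', -0.006, 16), ('xmax', 0.0608, 'slope', -0.005, 16), ('ymin', -0.058, 'slope', 0.003, 14), ('ymax', 0.0557, 'slope', 0.004, 14)]
yellow 1415 [nan nan nan] chiller xy nan nan
dark [196  88  17  16  82] [-0.0729 -0.004 ] 0.0829 sd [0.0021 0.0042] dir -139.6
dark [224 110   8   5  23] [-0.0553 -0.0171] 0.0679 sd [0.0007 0.0023] dir -157.8
dark [228  73   4   5  14] [-0.0512  0.0131] 0.0746 sd [0.0005 0.0017] dir 132.4
```

Run:
```python
from h import *
p,d,w=held(); s=manip.sense()
m=(d[...,2]>-33.5)&(d[...,2]<-22)&(np.abs(d[...,0])<75)&(np.abs(d[...,1])<70)
q=d[m]; print(cv2.minAreaRect(q[:,:2].astype(np.float32)),np.percentile(q[:,0],[.2,99.8]),np.percentile(q[:,1],[.2,99.8]))
r=(np.abs(q[:,1])>41); print('plane',np.linalg.lstsq(np.c_[q[r][:,:2],np.ones(r.sum())],q[r][:,2],rcond=None)[0])
st()
B=(.4914,.3123)
plan([((*B,.22),down(np.degrees(-.207)),4),((*B,.11),down(np.degrees(-.207)),4)],0.)
```

```text
hist {-34: 73, -32: 52, -30: 629, -28: 12662, -26: 3533, -24: 4861, -22: 6271, -20: 461, -18: 5, -16: 0, -14: 0, -12: 0, -10: 0, -8: 0, -6: 0, -4: 0, -2: 0, 0: 0, 2: 0, 4: 0, 6: 0, 8: 0, 10: 0, 12: 0, 14: 31, 16: 746, 18: 657, 20: 482, 22: 483}
((-0.22696304321289062, -0.05342864990234375), (94.3584213256836, 106.20293426513672), 89.99530792236328) [-51.8774731   52.72662066] [-46.81640637  46.48683235]
plane [ 2.25897675e-03  5.30006663e-04 -2.69720158e+01]
t 9.4 p [0.4828 0.2289 0.2769] eulZ-y -11.78 tilt [ 0.  0. -1.] F [ 1.32 -0.39 -0.57] M [ 0.006  0.048 -0.028] w 0.0072 gf 59.1 q [ 0.11  0.27 -0.8   1.75  0.21  1.21 -0.95]
8
[[20.9,-2.1,14.2,0.0,0.0,0.0,0.0],[20.8,-2.2,14.2,0.0,0.0,0.0,0.0],[20.8,-2.2,14.2,0.0,0.0,0.0,0.0],[20.8,-2.2,14.2,0.0,0.0,0.0,0.0],[0.0,0.0,27.5,0.0,0.0,0.0,0.0],[0.0,0.0,27.5,0.0,0.0,0.0,0.0],[0.0,0.0,27.5,0.0,0.0,0.0,0.0],[0.0,0.0,27.5,0.0,0.0,0.0,0.0]]
```

Emit:
arm_command(
  steps=[
    [[20.9,-2.2,14.2,0,0,0,0],[20.8,-2.2,14.2,0,0,0,0],[20.8,-2.2,14.2,0,0,0,0],[20.8,-2.2,14.2,0,0,0,0],[0,0,27.5,0,0,0,0],[0,0,27.5,0,0,0,0],[0,0,27.5,0,0,0,0],[0,0,27.5,0,0,0,0],[0,0,0,0,0,0,0],[0,0,0,0,0,0,0]],
  ],
)

```text
t: 10.65
tool_pos: [0.4917, 0.3128, 0.1111]
tcp_rot: [0.776, 0.631, 0.001, -0.0]
contact_force: [-0.0, -0.1, -1.6]
gripper_width: 0.0077
grasp_force: 59.1
```

Run:
```python
from h import *
for _ in range(2): manip.get_image('wrist')
st()
plan([((.4914,.3123,.075),down(np.degrees(-.207)),4),((.4914,.3123,.044),down(np.degrees(-.207)),4)],0.)
```

```text
t 10.75 p [0.492  0.3129 0.1116] eulZ-y -11.8 tilt [ 0.002  0.001 -1.   ] F [-0.01  0.19 -1.3 ] M [-0.026 -0.006  0.084] w 0.0082 gf 59.1 q [-0.12  0.53 -0.73  1.83  0.43  0.95 -1.24]
8
[[-0.2,-0.1,9.1,0.0,0.0,0.0,0.0],[-0.2,-0.1,9.1,0.0,0.0,0.0,0.0],[-0.2,-0.1,9.1,0.0,0.0,0.0,0.0],[-0.2,-0.1,9.1,0.0,0.0,0.0,0.0],[0.0,0.0,7.7,0.0,0.0,0.0,0.0],[0.0,0.0,7.8,0.0,0.0,0.0,0.0],[0.0,0.0,7.8,0.0,0.0,0.0,0.0],[0.0,0.0,7.8,0.0,0.0,0.0,0.0]]
```

Emit:
arm_command(
  steps=[
    [[-0.2,-0.1,9.1,0,0,0,0],[-0.2,-0.1,9.1,0,0,0,0],[-0.2,-0.1,9.1,0,0,0,0],[-0.2,-0.1,9.1,0,0,0,0],[0,0,7.8,0,0,0,0],[0,0,7.8,0,0,0,0],[0,0,7.8,0,0,0,0],[0,0,7.8,0,0,0,0],[0,0,0,0,0,0,0],[0,0,0,0,0,0,0]],
  ],
)

```text
t: 12.0
tool_pos: [0.4908, 0.3116, 0.0427]
tcp_rot: [0.776, 0.631, 0.0, -0.0]
contact_force: [0.2, -1.0, -2.1]
gripper_width: 0.0075
grasp_force: 59.1
```

Run:
```python
from h import *
p,d,w=held(); st()
f=p['frame']; cv2.imwrite('pics/w7.png',f[:,:,::-1])
```

```text
hist {-34: 1046, -32: 1179, -30: 1277, -28: 13003, -26: 5065, -24: 4633, -22: 7421, -20: 986, -18: 606, -16: 1309, -14: 326, -12: 281, -10: 309, -8: 1608, -6: 712, -4: 10, -2: 12, 0: 736, 2: 665, 4: 1150, 6: 784, 8: 722, 10: 70, 12: 4, 14: 14, 16: 13, 18: 15, 20: 65, 22: 73}
t 12.05 p [0.4909 0.3117 0.0428] eulZ-y -11.79 tilt [ 0.  0. -1.] F [ 0.18 -0.03 -0.34] M [ 0.064 -0.042 -0.013] w 0.0074 gf 59.1 q [-0.16  0.61 -0.68  1.87  0.51  0.83 -1.31]
```

The frame is in the bay with about 2 mm left to the ledge. I'll lower it, release, then rise.

Emit:
arm_command(
  steps=[
    [[0,0,1.5,0,0,0,0],[0,0,0.5,0,0,0,0],[0,0,0,0,0,0,0.3],[0,0,0,0,0,0,0.3],[0,0,0,0,0,0,0.3],[0,0,-10,0,0,0,0.3],[0,0,-30,0,0,0,0.3],[0,0,-50,0,0,0,0.3],[0,0,-60,0,0,0,0.2],[0,0,-60,0,0,0,0]],
  ],
)

```text
t: 13.3
tool_pos: [0.4903, 0.3114, 0.2531]
tcp_rot: [0.776, 0.631, 0.0, -0.0]
contact_force: [0.5, 1.2, 0.8]
gripper_width: 0.0007
grasp_force: 0.0
```

```bash
cat >> h.py <<'E'
CH=np.array([.4818,.3143]); CY=-.207
def ch(x,y,z): c,s=np.cos(CY),np.sin(CY); return (CH[0]+x*c-y*s,CH[1]+x*s+y*c,z)
E
python3 - <<'E'
from h import *
manip.get_image('wrist'); p=manip.get_image('wrist'); w=cloud(p); s=manip.sense(); st()
c,sn=np.cos(CY),np.sin(CY); d=w[...,:2]-CH; x=d@np.array([c,sn]); y=d@np.array([-sn,c]); z=w[...,2]
m=(z>.062)&(z<.076)&(x>-.045)&(x<.07)&(np.abs(y)<.06); q=np.c_[x[m],y[m],z[m]]; print(m.sum(),'filter top',cv2.minAreaRect(q[:,:2].astype(np.float32)))
for sx in (-1,1):
  for sy in (-1,1):
    k=(np.abs(q[:,0]-.01-sx*.043)<.004)&(q[:,1]*sy>.02); print(sx,sy,k.sum(),np.median(q[k][:,2]).round(4) if k.any() else None)
yaw=np.degrees(CY)+90
plan([((s['tool_pos'][0],s['tool_pos'][1],.29),down(yaw),9),(ch(.152,-.048,.29),down(yaw),4),(ch(.152,-.048,.20),down(yaw),4)],0.)
E
```

```text
t 13.4 p [0.4931 0.3149 0.2585] eulZ-y -11.77 tilt [ 0.01   0.007 -1.   ] F [ 0.62 -0.23 -0.36] M [ 0.035 -0.01   0.01 ] w -0.0 gf 0.0 q [-0.05  0.38 -0.81  1.68  0.29  1.2  -1.13]
7446 filter top ((0.009829211980104446, -0.00130477175116539), (0.11323873698711395, 0.10269065946340561), 89.87034606933594)
-1 -1 350 0.0673
-1 1 331 0.0672
1 -1 311 0.0671
1 1 288 0.0672
17
[[0.0,0.0,-3.5,0.1,0.0,-10.0,0.0],[0.0,0.0,-3.5,0.1,0.0,-10.0,0.0],[0.0,0.0,-3.5,0.1,0.0,-10.0,0.0],[0.0,0.0,-3.5,0.1,0.0,-10.0,0.0],[0.0,0.0,-3.5,0.1,0.0,-10.0,0.0],[0.0,0.0,-3.5,0.1,0.0,-10.0,0.0],[0.0,0.0,-3.5,0.1,0.0,-10.0,0.0],[0.0,0.0,-3.5,0.1,0.0,-10.0,0.0],[0.0,0.0,-3.5,0.1,0.0,-10.0,0.0],[-35.3,-12.7,0.0,0.0,0.0,0.0,0.0],[-35.3,-12.7,0.0,0.0,0.0,0.0,0.0],[-35.3,-12.7,0.0,0.0,0.0,0.0,0.0],[-35.3,-12.7,0.0,0.0,0.0,0.0,0.0],[0.0,0.0,22.5,0.0,0.0,0.0,0.0],[0.0,0.0,22.5,0.0,0.0,0.0,0.0],[0.0,0.0,22.5,0.0,0.0,0.0,0.0],[0.0,0.0,22.5,0.0,0.0,0.0,0.0]]
```

The filter lies flat, with all four corners at 67 mm. Next I'll turn the hand and go behind the lid.

Emit:
arm_command(
  steps=[
    [[0,0,-3.5,0,0,-10,0],[0,0,-3.5,0,0,-10,0],[0,0,-3.5,0,0,-10,0],[0,0,-3.5,0,0,-10,0],[0,0,-3.5,0,0,-10,0],[0,0,-3.5,0,0,-10,0],[0,0,-3.5,0,0,-10,0],[0,0,-3.5,0,0,-10,0],[0,0,-3.5,0,0,-10,0],[0,0,0,0,0,0,0]],
  ],
)

```text
t: 14.65
tool_pos: [0.4906, 0.3115, 0.2821]
tcp_rot: [0.103, 0.995, 0.0, -0.0]
contact_force: [-0.0, 0.3, -0.5]
gripper_width: -0.0001
grasp_force: 0.0
```

Run:
```python
from h import *
manip.get_image('wrist');st(); yaw=np.degrees(CY)+90
plan([(ch(.152,-.048,.285),down(yaw),4),(ch(.152,-.048,.20),down(yaw),4)],0.)
```

```text
t 14.7 p [0.4906 0.3114 0.282 ] eulZ-y 78.01 tilt [-0.  0. -1.] F [-0.36  0.3  -0.41] M [-0.003  0.047 -0.024] w -0.0002 gf 0.0 q [ 0.17  0.48 -1.15  1.63  0.45  1.33  0.3 ]
8
[[-35.7,-11.7,-0.8,0.0,0.0,0.0,0.0],[-35.7,-11.7,-0.8,0.0,0.0,0.0,0.0],[-35.7,-11.7,-0.8,0.0,0.0,0.0,0.0],[-35.7,-11.7,-0.8,0.0,0.0,0.0,0.0],[0.0,0.0,21.2,0.0,0.0,0.0,0.0],[0.0,0.0,21.2,0.0,0.0,0.0,0.0],[0.0,0.0,21.2,0.0,0.0,0.0,0.0],[0.0,0.0,21.2,0.0,0.0,0.0,0.0]]
```

Emit:
arm_command(
  steps=[
    [[-35.7,-11.7,0,0,0,0,0],[-35.7,-11.7,0,0,0,0,0],[-35.7,-11.7,0,0,0,0,0],[-35.7,-11.7,0,0,0,0,0],[0,0,0,0,0,0,0],[0,0,21,0,0,0,0],[0,0,21,0,0,0,0],[0,0,21,0,0,0,0],[0,0,21,0,0,0,0],[0,0,0,0,0,0,0]],
  ],
)

```text
t: 15.95
tool_pos: [0.6198, 0.2356, 0.1955]
tcp_rot: [0.103, 0.995, -0.001, -0.002]
contact_force: [-0.3, -0.1, -0.3]
gripper_width: 0.0001
grasp_force: 0.0
```

```bash
cat > lid.py <<'E'
from h import *
def lid():
    ims=[manip.get_image('wrist'),manip.get_image('top')]
    for n,p in zip(('wrist','top'),ims):
        w=cloud(p); c,s=np.cos(CY),np.sin(CY); d=w[...,:2]-CH; x=d@np.array([c,s]); y=d@np.array([-s,c]); z=w[...,2]
        m=(np.abs(y)<.074)&(np.abs(y)>.02)&(x>-.09)&(x<.14)&(z>.115)&(np.hypot(x-.08,z-.1)<.175)&(np.hypot(x-.08,z-.1)>.05)
        a=np.arctan2(z[m]-.1,-(x[m]-.08)); h,e=np.histogram(a,bins=np.arange(0,2.2,.05)); k=h.argmax()
        g=a[(a>e[k]-.05)&(a<e[k]+.1)]; print(n,'lid angle~',np.median(g).round(3),len(g))
    return ims
E
python3 - <<'E'
from lid import *
st(); lid(); s=manip.sense(); c,sn=np.cos(CY),np.sin(CY); d=s['tool_pos'][:2]-CH; print('tcp in chiller',d@[c,sn],d@[-sn,c])
E
```

```text
t 15.95 p [0.6198 0.2356 0.1955] eulZ-y 78.22 tilt [-0.003 -0.002 -1.   ] F [-0.35 -0.09 -0.32] M [ 0.027 -0.013  0.059] w 0.0001 gf 0.0 q [ 0.21  0.68 -1.04  1.54  0.6   1.28  0.45]
wrist lid angle~ 1.74 31500
top lid angle~ 1.743 814
tcp in chiller 0.15212498933192048 -0.047307837605373056
```

Run:
```python
from h import *
yaw=np.degrees(CY)+90
def tp(th,r=.150): return (*ch(.08-r*np.cos(th)+.008*np.sin(th)+.011,-.048,0)[:2],.1+r*np.sin(th)+.008*np.cos(th)-.035)
T=np.linspace(1.74,0.0,18)
plan([(tp(1.78),down(yaw),2)]+[(tp(t),down(yaw),1) for t in T],0.)
```

```text
20
[[11.1,-0.3,-6.0,0.0,0.0,0.0,0.0],[11.1,-0.3,-6.0,0.0,0.0,0.0,0.0],[5.8,0.0,-1.4,0.0,0.0,0.0,0.0],[15.1,0.0,-2.6,0.0,0.0,0.0,0.0],[15.3,0.0,-1.1,0.0,0.0,0.0,0.0],[15.4,0.0,0.5,0.0,0.0,0.0,0.0],[15.2,0.0,2.1,0.0,0.0,0.0,0.0],[14.9,0.0,3.6,0.0,0.0,0.0,0.0],[14.5,0.0,5.1,0.0,0.0,0.0,0.0],[13.9,0.0,6.6,0.0,0.0,0.0,0.0],[13.1,0.0,8.0,0.0,0.0,0.0,0.0],[12.3,0.0,9.3,0.0,0.0,0.0,0.0],[11.2,0.0,10.5,0.0,0.0,0.0,0.0],[10.1,0.0,11.6,0.0,0.0,0.0,0.0],[8.9,0.0,12.5,0.0,0.0,0.0,0.0],[7.6,0.0,13.4,0.0,0.0,0.0,0.0],[6.1,0.0,14.1,0.0,0.0,0.0,0.0],[4.7,0.0,14.6,0.0,0.0,0.0,0.0],[3.2,0.0,15.0,0.0,0.0,0.0,0.0],[1.6,0.0,15.3,0.0,0.0,0.0,0.0]]
```

Emit:
arm_command(
  steps=[
    [[11,-0.3,-6,0,0,0,0],[11,-0.3,-6,0,0,0,0],[6,0,-1.4,0,0,0,0],[15,0,-2.6,0,0,0,0],[15,0,-1,0,0,0,0],[15,0,0.5,0,0,0,0],[15,0,2,0,0,0,0],[15,0,3.6,0,0,0,0],[14.5,0,5,0,0,0,0],[14,0,6.6,0,0,0,0]],
  ],
)

```text
t: 17.3
tool_pos: [0.4908, 0.2629, 0.1967]
tcp_rot: [0.103, 0.995, -0.0, -0.0]
contact_force: [2.0, 0.8, 0.3]
gripper_width: 0.0002
grasp_force: 0.9
```

Run:
```python
from lid import *
st(); lid(); s=manip.sense(); c,sn=np.cos(CY),np.sin(CY); d=s['tool_pos'][:2]-CH; print('tcp in chiller',d@[c,sn],d@[-sn,c])
```

```text
t 17.3 p [0.4908 0.2629 0.1967] eulZ-y 78.22 tilt [-0. -0. -1.] F [2.01 0.81 0.34] M [ 0.242 -0.422 -0.065] w 0.0002 gf 0.9 q [ 0.24  0.52 -1.13  1.79  0.51  1.16  0.31]
wrist lid angle~ 1.064 13167
top lid angle~ 1.045 105
tcp in chiller 0.01795550025675229 -0.049021034896041475
```

Emit:
arm_command(
  steps=[
    [[13,0,8,0,0,0,0],[12.3,0,9.3,0,0,0,0],[11.2,0,10.5,0,0,0,0],[10.1,0,11.6,0,0,0,0],[8.9,0,12.5,0,0,0,0],[7.6,0,13.4,0,0,0,0],[6.1,0,14.1,0,0,0,0],[4.7,0,14.6,0,0,0,0],[3.2,0,13,0,0,0,0],[1.6,0,12,0,0,0,0]],
  ],
)

```text
t: 18.65
tool_pos: [0.4148, 0.2788, 0.0773]
tcp_rot: [0.103, 0.995, -0.0, -0.0]
contact_force: [0.3, -0.5, 0.7]
gripper_width: -0.0001
grasp_force: 0.1
```

```bash
cat > lidz.py <<'E'
from h import *
def lidz(n='wrist'):
    p=manip.get_image(n); w=cloud(p); c,s=np.cos(CY),np.sin(CY); d=w[...,:2]-CH; x=d@np.array([c,s]); y=d@np.array([-s,c]); z=w[...,2]
    m=(np.abs(y)<.072)&(np.abs(y)>.025)&(x>-.08)&(x<.07)&(z>.095)&(z<.15)
    A=np.c_[x[m],y[m],np.ones(m.sum())]; b=z[m]; k=np.ones(len(b),bool)
    for _ in range(5):
        co=np.linalg.lstsq(A[k],b[k],rcond=None)[0]; r=b-A@co; k=np.abs(r)<max(.003,1.5*np.std(r[k]))
    print(n,'plane',co.round(4),k.sum(),'z at edge',(co@[-.083,0,1]).round(4),'hinge',(co@[.08,0,1]).round(4))
    return p,w,x,y,z
E
python3 - <<'E'
from lidz import *
st(); p,*_=lidz(); lidz('top'); save(p,'w8.png')
s=manip.sense(); c,sn=np.cos(CY),np.sin(CY); d=s['tool_pos'][:2]-CH; print('tcp in chiller',d@[c,sn],d@[-sn,c])
E
```

```text
t 18.65 p [0.4148 0.2788 0.0773] eulZ-y 78.21 tilt [-0. -0. -1.] F [ 0.26 -0.49  0.65] M [ 0.032 -0.022  0.003] w -0.0001 gf 0.1 q [ 0.11  0.58 -1.05  2.03  0.64  0.91  0.07]
wrist plane [-0.0191  0.0021  0.1067] 25725 z at edge 0.1083 hinge 0.1052
top plane [0.0019 0.0011 0.1082] 377 z at edge 0.1081 hinge 0.1084
tcp in chiller -0.058400768147999126 -0.04841652256626831
```

Emit:
arm_command(
  steps=[
    [[0,0,1.5,0,0,0,0],[0,0,1,0,0,0,0],[0,0,1,0,0,0,0],[0,0,1,0,0,0,0],[0,0,0.5,0,0,0,0],[0,0,0,0,0,0,0],[0,0,0,0,0,0,0],[0,0,0,0,0,0,0],[0,0,0,0,0,0,0],[0,0,0,0,0,0,0]],
  ],
)

```text
t: 20.0
tool_pos: [0.4152, 0.2791, 0.0764]
tcp_rot: [0.103, 0.995, -0.001, 0.001]
contact_force: [-8.6, -10.8, 37.7]
gripper_width: 0.0
grasp_force: 19.2
```

Run:
```python
from lidz import *
st(); lidz()
st0=ch(-.062,0,.13); print(st0); 
plan([((*ch(-.03,-.04,0)[:2],.20),down(np.degrees(CY)+90),4),((*st0[:2],.15),down(116.6),5)],.6)
```

```text
t 20.0 p [0.4152 0.2791 0.0764] eulZ-y 78.2 tilt [ 0.002 -0.002 -1.   ] F [ -8.58 -10.75  37.7 ] M [-2.363  2.033 -0.038] w 0.0 gf 19.2 q [ 0.1   0.58 -1.05  2.03  0.65  0.91  0.07]
wrist plane [-0.0143  0.002   0.1063] 25862 z at edge 0.1075 hinge 0.1052
(np.float64(0.42112358267431227), np.float64(0.32704254215292156), 0.13)
9
[[-7.1,2.0,-30.9,0.0,0.0,0.0,0.6],[-7.1,2.0,-30.9,0.0,0.0,0.0,0.6],[-7.0,2.0,-30.9,0.0,0.0,0.0,0.6],[-7.0,2.0,-30.9,0.0,0.0,0.0,0.6],[6.4,8.0,10.0,0.0,0.0,-7.7,0.6],[5.3,8.8,10.0,0.0,0.0,-7.7,0.6],[4.0,9.4,10.0,0.0,0.0,-7.7,0.6],[2.8,9.9,10.0,0.0,0.0,-7.7,0.6],[1.4,10.1,10.0,0.0,0.0,-7.7,0.6]]
```

The lid is shut (edge at 107.5 mm) and was pressed firmly. I'll back off and hover over the stud.

Emit:
arm_command(
  steps=[
    [[0,0,-20,0,0,0,0],[-7,2,-40,0,0,0,0.6],[-14,4,-40,0,0,0,0.6],[-7,2,-30,0,0,0,0.6],[6.4,8,5,0,0,-7.7,0.6],[5.3,8.8,5,0,0,-7.7,0.6],[4,9.4,5,0,0,-7.7,0.6],[2.8,9.9,5,0,0,-7.7,0.6],[1.4,10.1,5,0,0,-7.7,0.6],[0,0,0,0,0,0,0.6]],
  ],
)

```text
t: 21.3
tool_pos: [0.4204, 0.327, 0.1781]
tcp_rot: [-0.231, 0.973, 0.0, -0.0]
contact_force: [-0.6, -0.3, 0.2]
gripper_width: 0.0514
grasp_force: 0.0
```

Run:
```python
from lidz import *
manip.get_image('wrist'); st(); p,w,x,y,z=lidz(); save(p,'w9.png'); lidz('top')
f=p['frame'].astype(int)
m=(z>.138)&(z<.156)&(np.abs(x+.062)<.03)&(np.abs(y)<.03)
q=w[m]; print(m.sum(),'wing top',cv2.minAreaRect(q[:,:2].astype(np.float32)),q.mean(0),np.median(q[:,2]))
P=np.c_[x[m],y[m]]; e,V=np.linalg.eigh(np.cov(P.T)); print('chiller centre',P.mean(0),(P.max(0)+P.min(0))/2,'dir deg',np.degrees(np.arctan2(V[1,1],V[0,1])),np.sqrt(e))
m=(z>.120)&(z<.132)&(np.abs(x+.062)<.03)&(np.abs(y)<.03); print('collar',m.sum(),np.percentile(x[m],[1,99]),np.percentile(y[m],[1,99]))
```

```text
t 21.35 p [0.4208 0.3266 0.1783] eulZ-y 116.57 tilt [-0.001  0.    -1.   ] F [ 0.25 -0.12 -1.06] M [ 0.019 -0.079  0.032] w 0.0513 gf 0.0 q [ 0.18  0.59 -1.29  1.86  0.62  1.17  0.71]
wrist plane [-0.0065 -0.0002  0.1068] 24783 z at edge 0.1074 hinge 0.1063
top plane [ 0.0604 -0.0044  0.105 ] 308 z at edge 0.1 hinge 0.1098
1238 wing top ((0.4207846224308014, 0.32675182819366455), (0.03507436439394951, 0.009859908372163773), 26.782752990722656) [0.41924888 0.32611107 0.1461891 ] 0.14659961008514127
chiller centre [-0.06364324 -0.00129689] [-0.06241073 -0.00032766] dir deg -141.05616800397672 [0.00278681 0.01004081]
collar 1286 [-0.07729635 -0.04722199] [-0.0151375   0.01484464]
```

View pics/w9.png

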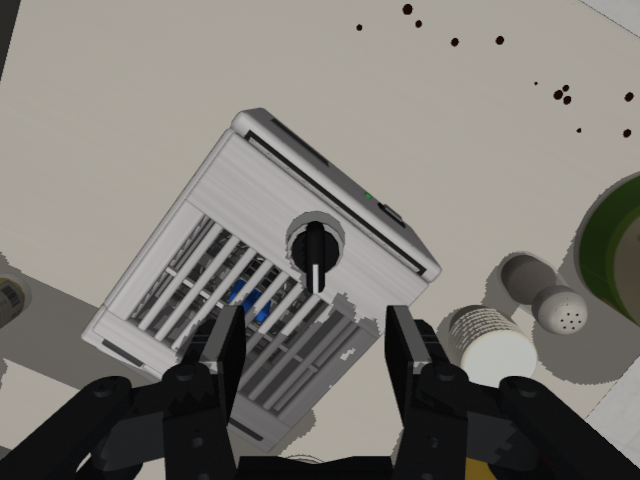

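The view shows the lid shut with the filter's blue tab under the grille at (250,300), and the stud wing at (315,255), lined up between the fingers. I'll descend and grip it.

Emit:
arm_command(
  steps=[
    [[0,0,20,0,0,0,0.5],[0,0,20,0,0,0,0.5],[0,0,20,0,0,0,0.5],[0,0,14,0,0,0,0.5],[0,0,5,0,0,0,0.5],[0,0,0,0,0,0,0.5],[0,0,0,0,0,0,0],[0,0,0,0,0,0,0],[0,0,0,0,0,0,0],[0,0,0,0,0,0,0]],
  ],
  squeeze=45,
)

```text
t: 22.7
tool_pos: [0.4211, 0.327, 0.0997]
tcp_rot: [-0.231, 0.973, 0.0, 0.0]
contact_force: [0.2, 0.4, 2.3]
gripper_width: 0.0089
grasp_force: 48.2
```

Run:
```python
from h import *
st()
```

```text
t 22.7 p [0.4211 0.327  0.0997] eulZ-y 116.7 tilt [ 0.001  0.001 -1.   ] F [0.25 0.42 2.32] M [ 0.11  -0.038  0.007] w 0.0089 gf 48.2 q [ 0.1   0.68 -1.19  1.93  0.73  1.05  0.62]
```

Emit:
arm_command(
  steps=[
    [[0,0,0.8,0,0,0,0],[0,0,0.8,0,0,0,0],[0,0,0.7,0,0,0,0],[0,0,0,0,0,2,0],[0,0,0,0,0,2,0],[0,0,0,0,0,2,0],[0,0,0,0,0,2,0],[0,0,0,0,0,0,0],[0,0,0,0,0,0,0],[0,0,0,0,0,0,0]],
  ],
)

```text
t: 23.95
tool_pos: [0.4211, 0.3269, 0.0971]
tcp_rot: [-0.163, 0.987, 0.0, 0.0]
contact_force: [2.0, 1.6, 3.1]
gripper_width: 0.0084
grasp_force: 48.4
```

Run:
```python
from h import *
st()
D=np.load('w6.npz'); f=cv2.resize(D['f'][50:140,160:280],None,fx=6,fy=6,interpolation=cv2.INTER_CUBIC); cv2.imwrite('pics/clip.png',f[:,:,::-1])
```

```text
t 23.95 p [0.4211 0.3269 0.0971] eulZ-y 108.72 tilt [ 0.     0.001 -1.   ] F [1.96 1.63 3.12] M [ 0.597 -0.334  0.008] w 0.0084 gf 48.4 q [ 0.08  0.66 -1.16  1.94  0.71  1.03  0.5 ]
```

View pics/clip.png

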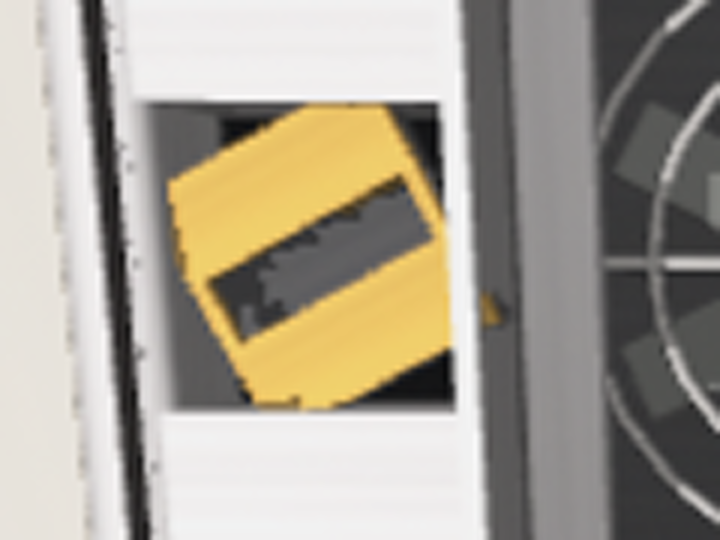

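The slot shows at (320,260) in the enlarged crop, about 28° off the line, so near −0.49 rad. The wing is at about −0.53 and not blocked. I'll centre it a little and push gently.

Emit:
arm_command(
  steps=[
    [[0,0,0,0,0,1,0],[0,0,0,0,0,1,0],[0,0,0.5,0,0,0,0],[0,0,0.5,0,0,0,0],[0,0,0.5,0,0,0,0],[0,0,0,0,0,0,0],[0,0,0,0,0,0,0],[0,0,0,0,0,0,0],[0,0,0,0,0,0,0],[0,0,0,0,0,0,0]],
  ],
)

```text
t: 25.2
tool_pos: [0.421, 0.3269, 0.0956]
tcp_rot: [-0.145, 0.989, 0.0, 0.0]
contact_force: [2.9, 4.8, 4.5]
gripper_width: 0.009
grasp_force: 48.5
```

Run:
```python
from h import *
st(); manip.get_image('wrist'); st()
```

```text
t 25.2 p [0.421  0.3269 0.0956] eulZ-y 106.71 tilt [ 0.     0.001 -1.   ] F [2.92 4.82 4.54] M [ 1.043 -0.652  0.011] w 0.009 gf 48.5 q [ 0.08  0.66 -1.15  1.94  0.71  1.03  0.47]
t 25.25 p [0.421  0.3269 0.0956] eulZ-y 106.71 tilt [ 0.     0.001 -1.   ] F [3.09 4.87 4.38] M [ 1.031 -0.637  0.013] w 0.0086 gf 48.5 q [ 0.08  0.66 -1.15  1.94  0.71  1.03  0.47]
```

Emit:
arm_command(
  steps=[
    [[-0.2,0.2,1,0,0,0,0],[-0.2,0.2,1,0,0,0,0],[0,0,1,0,0,0,0],[0,0,1,0,0,0,0],[0,0,1,0,0,0,0],[0,0,1,0,0,0,0],[0,0,0.7,0,0,0,0],[0,0,0.5,0,0,0,0],[0,0,0,0,0,0,0],[0,0,0,0,0,0,0]],
  ],
)

```text
t: 26.5
tool_pos: [0.4211, 0.3269, 0.0886]
tcp_rot: [-0.145, 0.989, -0.0, 0.0]
contact_force: [1.8, 2.0, 8.3]
gripper_width: 0.0088
grasp_force: 48.9
```

Run:
```python
from h import *
st()
```

```text
t 26.5 p [0.4211 0.3269 0.0886] eulZ-y 106.71 tilt [ 0.    -0.001 -1.   ] F [1.81 1.97 8.31] M [ 0.527 -0.362  0.014] w 0.0088 gf 48.9 q [ 0.07  0.67 -1.14  1.94  0.72  1.02  0.46]
```

Emit:
arm_command(
  steps=[
    [[0,0,0.5,0,0,0,0],[0,0,0.5,0,0,0,0],[0,0,0.4,0,0,0,0],[0,0,0,0,0,0,0],[0,0,0,0,0,0,0],[0,0,0,0,0,0,0],[0,0,0,0,0,0,0],[0,0,0,0,0,0,0],[0,0,0,0,0,0,0],[0,0,0,0,0,0,0]],
  ],
)

```text
t: 27.75
tool_pos: [0.4211, 0.327, 0.0876]
tcp_rot: [-0.145, 0.989, -0.0, 0.0]
contact_force: [0.9, 1.9, 12.6]
gripper_width: 0.009
grasp_force: 49.6
```

Run:
```python
from h import *
st(); p=manip.get_image('wrist'); w=cloud(p); c,s=np.cos(CY),np.sin(CY); d=w[...,:2]-CH; x=d@np.array([c,s]); y=d@np.array([-s,c]); z=w[...,2]
r=np.hypot(x+.0624,y+.0003); 
m=(r<.016)&(z<.132)&(z>.108)&(p['frame'].sum(2)>150); print('collar z',m.sum(),np.percentile(z[m],[10,50,90]).round(4))
m=(r<.019)&(z>.120)&(z<.15)&(p['frame'].sum(2)<120)&(x<-.07); print('wing z',m.sum(),np.percentile(z[m],[10,50,90]).round(4)) if m.sum() else 0
```

```text
t 27.75 p [0.4211 0.327  0.0876] eulZ-y 106.7 tilt [ 0.    -0.001 -1.   ] F [ 0.86  1.88 12.63] M [ 0.219 -0.106 -0.036] w 0.009 gf 49.6 q [ 0.07  0.67 -1.14  1.94  0.72  1.02  0.46]
collar z 1470 [0.1087 0.1131 0.1285]
wing z 2004 [0.1256 0.1341 0.1454]
```

The stud has bottomed: 12 mm in, 12.6 N. Now I'll turn it clockwise under the clip.

Emit:
arm_command(
  steps=[
    [[0,0,0,0,0,3,0],[0,0,0,0,0,6,0],[0,0,0,0,0,6,0],[0,0,0,0,0,6,0],[0,0,0,0,0,6,0],[0,0,0,0,0,6,0],[0,0,0,0,0,6,0],[0,0,0,0,0,6,0],[0,0,0,0,0,0,0],[0,0,0,0,0,0,0]],
  ],
)

```text
t: 29.05
tool_pos: [0.4211, 0.3271, 0.0877]
tcp_rot: [0.245, 0.97, -0.0, 0.0]
contact_force: [0.3, 1.4, 12.5]
gripper_width: 0.0091
grasp_force: 49.5
```

Run:
```python
from h import *
st()
```

```text
t 29.05 p [0.4211 0.3271 0.0877] eulZ-y 61.69 tilt [ 0.    -0.001 -1.   ] F [ 0.33  1.43 12.53] M [ 0.338 -0.097 -0.021] w 0.0091 gf 49.5 q [-0.03  0.58 -0.97  1.95  0.59  0.93 -0.22]
```

Emit:
arm_command(
  steps=[
    [[0,0,0,0,0,6,0],[0,0,0,0,0,6,0],[0,0,0,0,0,6,0],[0,0,0,0,0,6,0],[0,0,0,0,0,6,0],[0,0,0,0,0,6,0],[0,0,0,0,0,4,0],[0,0,0,0,0,3,0],[0,0,0,0,0,0,0],[0,0,0,0,0,0,0]],
  ],
)

```text
t: 30.3
tool_pos: [0.4212, 0.3273, 0.0877]
tcp_rot: [0.583, 0.812, 0.0, 0.0]
contact_force: [0.9, 1.1, 11.6]
gripper_width: 0.0088
grasp_force: 49.5
```

Run:
```python
from h import *
for _ in range(3): manip.get_image('wrist'); st()
```

```text
t 30.35 p [0.4213 0.3273 0.0877] eulZ-y 18.68 tilt [ 0.001 -0.    -1.   ] F [ 0.85  1.84 11.36] M [ 0.464 -0.168  0.033] w 0.0085 gf 49.5 q [-0.15  0.51 -0.8   1.95  0.47  0.87 -0.87]
t 30.4 p [0.4212 0.3273 0.0877] eulZ-y 18.68 tilt [ 0. -0. -1.] F [ 0.42  1.94 11.55] M [ 0.51  -0.123 -0.033] w 0.0089 gf 49.5 q [-0.15  0.51 -0.8   1.95  0.47  0.87 -0.87]
t 30.45 p [0.4212 0.3273 0.0877] eulZ-y 18.67 tilt [ 0. -0. -1.] F [ 0.25  2.11 11.58] M [ 0.48  -0.087 -0.007] w 0.0085 gf 49.5 q [-0.15  0.51 -0.8   1.95  0.47  0.87 -0.87]
```

Emit:
arm_command(
  steps=[
    [[0,0,0,0,0,1,0],[0,0,0,0,0,1,0],[0,0,0,0,0,1,0],[0,0,0,0,0,0,0],[0,0,-1,0,0,0,0],[0,0,-1,0,0,0,0],[0,0,-1,0,0,0,0],[0,0,-1,0,0,0,0],[0,0,0,0,0,0,0],[0,0,0,0,0,0,0]],
  ],
)

```text
t: 31.7
tool_pos: [0.4212, 0.3272, 0.0912]
tcp_rot: [0.604, 0.797, 0.0, 0.0]
contact_force: [1.0, 3.1, 6.8]
gripper_width: 0.0086
grasp_force: 48.8
```

Run:
```python
from h import *
for _ in range(2): manip.get_image('wrist'); st()
```

```text
t 31.75 p [0.4212 0.3272 0.0912] eulZ-y 15.68 tilt [ 0.  0. -1.] F [2.09 4.22 6.92] M [ 0.739 -0.406 -0.017] w 0.0086 gf 48.8 q [-0.16  0.5  -0.79  1.95  0.46  0.88 -0.91]
t 31.8 p [0.4212 0.3272 0.0913] eulZ-y 15.68 tilt [ 0.  0. -1.] F [0.7  2.51 7.58] M [ 0.75  -0.403 -0.004] w 0.0088 gf 48.8 q [-0.16  0.5  -0.79  1.95  0.46  0.88 -0.91]
```

The stud came up past the 9.3 mm hold point with the spring still pushing, so it is in the notch. I'll ease off, release and back away.

Emit:
arm_command(
  steps=[
    [[0,0,-0.7,0,0,0,0],[0,0,-0.6,0,0,0,0],[0,0,0,0,0,0,0],[0,0,0,0,0,0,0.4],[0,0,0,0,0,0,0.4],[0,0,0,0,0,0,0.4],[0,0,-20,0,0,0,0.4],[0,0,-30,0,0,0,0.4],[0,0,-30,0,0,0,0.4],[0,0,0,0,0,0,0.4]],
  ],
)

```text
t: 33.05
tool_pos: [0.4223, 0.3287, 0.1757]
tcp_rot: [0.604, 0.797, 0.003, 0.001]
contact_force: [1.1, 0.2, 0.0]
gripper_width: 0.0342
grasp_force: 0.0
```

Run:
```python
from lidz import *
for _ in range(3): manip.get_image('wrist')
st(); p,w,x,y,z=lidz(); save(p,'w10.png')
r=np.hypot(x+.0624,y+.0003); m=(r<.022)&(z>.130)&(z<.156); q=w[m]; print(m.sum(),'wing top z',np.median(q[:,2]),cv2.minAreaRect(q[:,:2].astype(np.float32)))
m=(r<.016)&(z>.112)&(z<.128); print('collar z',m.sum(),np.percentile(z[m],[10,50,90]))
```

```text
t 33.2 p [0.4209 0.3267 0.1721] eulZ-y 15.7 tilt [-0.    -0.001 -1.   ] F [-0.6   0.49 -1.07] M [-0.004  0.046  0.018] w 0.034 gf 0.0 q [-0.09  0.4  -0.85  1.88  0.35  1.02 -0.82]
wrist plane [-0.0067  0.0018  0.1068] 23247 z at edge 0.1073 hinge 0.1062
1259 wing top z 0.13958966148296312 ((0.42087793350219727, 0.32811668515205383), (0.009932208806276321, 0.03462613373994827), 15.50393295288086)
collar z 1328 [0.11791923 0.12367602 0.125039  ]
```

View pics/w10.png

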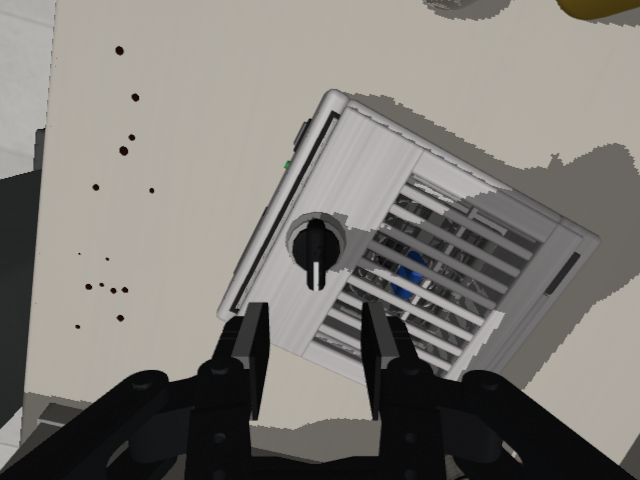

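The wing now sits 7 mm lower than at the start, at (316,255) and about 1.09 rad, with nothing holding it, so the stud is locked. The lid is shut and the filter tab shows under the grille at (408,275).

```bash
python3 -c "
from workcell import manip
print(manip.hand_in())"
```

```text
the job is handed in; nothing more can be done
None
```

The filter lies flat in its bay, the lid is shut over it, and the stud is locked and stays 7 mm in on its own; the arm kept clear of the jars, shaker and cups, though I didn't re-measure them, and I handed the job in at about 33 s (limit 72 s).

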